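Shut down the wok burner and clear up around it

ROBOT

A 6-joint arm with a two-finger parallel gripper is mounted at the origin on the work surface. World frame = base frame: x ahead of the robot, y to its left, z up, the work surface at z = 0. Lengths are in m, angles in rad, forces in N, time in s.
With the tool pointing down it reaches from about 0.35 to 0.85 m from the base axis. Payload 8.1 kg.
Tool frame: the origin (TCP) lies on the centre line of the jaws, within the pads' length; the fingertips stand r.tcp_to_tips ahead of it and the grasp point (between the pads) is the TCP (r.tcp_to_tips is the distance from the TCP to the fingertips, in m); z points along the fingers, y is the line along which they close (so a half turn about z gives the same grasp; the last joint's range is limited). The gripper opens to 85 mm and grips with 20 to 120 N. Pads are 22 mm wide; open, the fingers measure 114 mm over their backs; the gripper's body (76 mm by 85 mm) begins 54 mm behind the grasp point. The pads swing forward as they close: fully open they stand 13 mm farther back than shut.
Start: joints at [1.187, 0.13, 1.488, -0, 1.523, -0.085], TCP at [0.177, 0.573, 0.25] pointing down, gripper open.
Joint ranges: [-2.96, 2.96], [-0.89, 2.26], [0.02, 2.5], [-1.34, 4.48], [0, 2.73], [-2.66, 2.66]. Speed limits (rad/s): [2.39, 2.39, 2.79, 3.14, 3.14, 3.14].

INTERFACE

Orientations are given as [roll, pitch, yaw] about the fixed x, y, z axes, in that order (R = Rz(yaw) Ry(pitch) Rx(roll)).
In Python, from rig import status, viewer, r gives the robot as it stands.
- The arm moves only by the tool drive_tool, never from a script. Its argument "commands" is a list of rows, each a list of 6 numbers: the shift along the world's x, y, z normalised to -1 to 1, where 1 is 10 cm, then the turn, a rotation vector about the world's x, y, z normalised to -1 to 1, where 1 is 180 degrees. A call has exactly 10 rows; each row is the pose to reach, as a shift and turn from the pose commanded when the call began, turning the shorter way round; what a row does not reach only later rows make up. A row lasts 1/8 s, in which the tool goes at most 62.5 mm and 10.7 degrees, less where a joint would pass 70% of its speed; a pose out of reach is approached as far as the arm can. A call with a number of a shift or a turn outside -1 to 1 is refused whole. A call with a gripper value outside its range is refused whole. "claw" is the closure, from -1 (fully open) to 1 (shut), set as the call begins (left out, the last holds). The fingers move at their own pace and stop on an object; "force" is the grip in N (left out, the last holds). Time passes only in rows, so rows that repeat a pose let the fingers close, or fill a call up. It gives the time, the measured TCP pose, the force, the opening and the grip force at its end, in the units of the state.
- status.observe(): the state, without advancing time (a new reading comes with each control period).
- viewer.snapshot(name): name is "side" or "top" or "wrist"; returns a dict with "color" (420x560x3 uint8, red, green, blue), "range_z" (420x560 float32, m along the optical axis (not along the pixel's ray), 0 where there is no reading), "vertical_fov" (degrees; the focal length in pixels is half the picture's height over the tangent of half this angle, whatever the lens; pixels are square), "cx", "cy" (the principal point, pixels), "dist_coeffs" ([k1, k2, p1, p2, k3] as OpenCV has them; the pictures are not rectified), "world_from_camera" (4x4, takes a point from camera to world coordinates); the wrist camera has in their place "hand_eye" (4x4, takes a point from camera to tool coordinates, whose origin is the TCP and whose axes are the flange's). Camera axes: x right, y down, z forward; pixel columns grow to the right and rows downward; lengths in m; the calibration is good to about 2 mm. A picture is of the moment at which its call begins: read the wrist's pose just before it.
- r.close_job(): hands the job in; it is judged then, once.
The state is a dict: "time_s": time; "joint_positions": joint angles; "qvel": joint speeds; "joint_efforts": joint torques, N m; "eef_pos": TCP position; "orientation": TCP orientation; "wrist_force": force on the tool from outside, world axes, zero at the start; "torque": the same for the moment, N m; "grip_width": opening from 0.0 (shut) to 1.0 (fully open); "gripper_force": force on a finger pad.
Only numpy, scipy, OpenCV 4.12 (cv2) and the standard library are available. Lean on these libraries where they do the work, as an engineer would, in place of code of your own. Each camera call takes 0.05 s, during which the arm holds its last target. There are 200 camera calls.

TASK

Shut the wok burner down for the night: first turn the gas knob clockwise until it clicks past its detent and stays off, then slide the red gas shut-off fully to its end stop towards the flame ring, and only after that lay the wooden lid flat on the burner's wok ring so that the ring is wholly covered. Stand every condiment jar there is upright on the floor of the wooden tray, whenever that suits. Leave the bowls, scoop, loose wok ring and tin can where they are.

Things in the scene. Friction and masses are not known exactly. Their poses are not given: they have to be found in the camera images.
- burner: countertop wok burner, a steel box 380 (x) x 240 (y) x 70 mm high, fixed to the counter at a slightly different place and yaw each time. Origin: centre of its underside; z up; its -x end carries the controls, its +x end the flame ring. Knob axis at x -125, y -60 mm; slide track centred at x -125, y +60 mm; flame ring centre at x +75, y 0 mm
- burner_centre (a point): centre of the top of the steel wok ring fixed on the burner: ring 176 mm outside diameter, flat top 30 mm above the deck (100 mm above the counter). The lid goes here. Axes as burner
- gas_knob (a joint): gas knob angle, rad. About 0 is lit, against a stop; grows as the knob is turned CLOCKWISE seen from above (its point's yaw then decreases). A sprung detent resists with up to about 0.3 N m until about 0.85; before that the knob springs back when let go, past it it clicks over by itself against a hard stop at about 1.45 = gas off
- gas_knob_grip (a point): gas knob, black bar grip on a disc, on the deck of the burner. Point on the vertical turning axis, 37 mm above the deck, 7 mm below the bar's top; x runs along the bar (turns with it), z up. Bar 52 long x 16 wide x 32 mm high, standing on a disc of 54 mm diameter whose top is 23 mm below this point. It can be turned all the way in one grasp across the bar
- gas_slide (a joint): gas shut-off slide, m: 0 to 0.020 at the start (open), 0.075 at its end stop (shut). Slides along the burner's +x, towards the flame ring; stiff by 1.5 N and stays where left
- gas_slide_top (a point): centre of the top face of the red slide grip, an upright block 20 mm along its travel x 28 mm across x 40 mm high, on a track 14 mm high and 40 mm wide on the burner deck; the top is about 54 mm above the deck. This point's y axis points along the closing travel, z up
- lid: round wooden wok lid, flat disc 230 mm diameter x 14 mm thick, 0.35 to 0.6 kg, loose. Origin: centre of its underside; z up. On top a wooden bar handle along x: bar 120 long x 24 wide (y) x 22 mm high, from 39 to 61 mm above the origin, on two posts at x +-45 mm
- tray: low open wooden tray fixed to the counter, 190 (x) x 220 (y) x 30 mm high, walls and floor 5 mm (inside 180 x 210). Origin: centre of its underside
- jar1: lidded condiment jar, white porcelain with a red lid, squat upright cylinder 60 mm diameter x 70 mm high with a heavy foot, lid fast on it (from 56 mm up), 0.2 to 0.4 kg. Origin: centre of its underside, z up. Three or four of the jars are present; an absent one reads None
- jar2: lidded condiment jar, terracotta with a dark wood lid, squat upright cylinder 60 mm diameter x 70 mm high with a heavy foot, lid fast on it (from 56 mm up), 0.2 to 0.4 kg. Origin: centre of its underside, z up. Three or four of the jars are present; an absent one reads None
- jar3: lidded condiment jar, blue porcelain with a white lid, squat upright cylinder 60 mm diameter x 70 mm high with a heavy foot, lid fast on it (from 56 mm up), 0.2 to 0.4 kg. Origin: centre of its underside, z up. Three or four of the jars are present; an absent one reads None
- jar4: lidded condiment jar, yellow with a steel lid, squat upright cylinder 60 mm diameter x 70 mm high with a heavy foot, lid fast on it (from 56 mm up), 0.2 to 0.4 kg. Origin: centre of its underside, z up. Three or four of the jars are present; an absent one reads None
- bowl_a: white porcelain bowl, 110 mm rim, 55 mm high; origin under its centre; not to be moved
- bowl_b: blue porcelain bowl, 110 mm rim, 55 mm high; origin under its centre; not to be moved
- scoop: green plastic scoop, about 200 mm long, 35 mm high; origin under its pan, handle to its -x; not to be moved
- wok_ring: loose steel wok ring lying on the counter, 180 mm diameter, 30 mm high; not to be moved (not the one on the burner)
- milk_can: tin can with a yellow band, 64 mm diameter, 66 mm high; origin under its centre; not to be moved
Not all that is in view belongs to the job. Leave any pink, purple or turquoise look-alike of the jar1 alone.

How it is judged:
On the way, in this order (a step that is already met when the one before it is completed fails the run):
1. the gas knob has clicked over to off (value of joint gas_knob above 1.2 rad), for 0.2 s.
2. then the shut-off slide is at its end stop (value of joint gas_knob above 1.2 rad and value of joint gas_slide above 0.07 m), for 0.2 s.
3. then the lid lies on the burner's ring (all of step 2 and horizontal distance between lid and burner_centre below 0.027 m and z of lid in the frame of burner_centre between -0.005 and 0.005 m and angle between lid's own z axis and vertical below 0.05 rad and linear speed of lid below 0.02 m/s), for 0.2 s.
At the end, for the whole second after the job is handed in: Knob past 1.2 rad (clicked off), slide within 5 mm of its end stop, lid flat on the burner ring with its centre within 27 mm of the ring's centre, every jar present standing upright (within 0.1 rad) on the tray floor, all at rest (all of step 3 and x of jar1 in the frame of tray between -0.075 and 0.075 m and y of jar1 in the frame of tray between -0.09 and 0.09 m and z of each of jar1, jar2, jar3, jar4 in the frame of tray below 0.012 m and angle between each of jar1, jar2, jar3, jar4's own z axis and vertical below 0.1 rad and linear speed of each of jar1, jar2, jar3, jar4 below 0.02 m/s and x of jar2 in the frame of tray between -0.075 and 0.075 m and y of jar2 in the frame of tray between -0.09 and 0.09 m and x of jar3 in the frame of tray between -0.075 and 0.075 m and y of jar3 in the frame of tray between -0.09 and 0.09 m and x of jar4 in the frame of tray between -0.075 and 0.075 m and y of jar4 in the frame of tray between -0.09 and 0.09 m); the robot touches nothing.
It fails at once if a bystander (bowls, scoop, loose wok ring, can) was moved more than 30 mm (distance of any of bowl_a, bowl_b, scoop, wok_ring, milk_can from where it was at the start of the episode above 0.03 m).
Of jar1, jar2, jar3, jar4 only 3 to 4 are there at a start; the rules pass over those that are not, and their reading is None.
At some moment in a run one of jar1, jar2, jar3, jar4, lid may be knocked a few centimetres aside while the robot is not near it.
It also fails if it takes over 208 s, if anything falls off the work surface, if the arm or the gripper's body presses on something with over 40 N, if the wrist force passes 120 N, or if a joint passes its speed limit or range.

## Working session

There is one attempt and no reset: what is moved stays moved. The work goes in short steps, Python scripts to look and compute and a tool call to move; the robot and the scene stay as the last step left them, time stands still between calls to the robot, and variables do not carry over. Pictures are saved under pics/ and viewed, at most 14 in all, crops included, and the job is handed in when it is done.

Besides the shell and the picture viewer there is one more tool, called after "Call:" as name(argument=value, ...) on one line, values as JSON. drive_tool: Moves the arm, as the interface text tells. Scaled input: -1 to 1 covers 10 cm each way for a shift and 180 degrees each way for a turn. Its arguments: {"type":"object","properties":{"commands":{"type":"array","items":{"type":"array","items":{"type":"number"}}},"claw":{"type":"number"},"force":{"type":"number"}},"required":["commands"]}

```bash
mkdir -p pics; ls
cat > h.py <<'E'
import numpy as np, cv2
from rig import status, viewer, r
from scipy.spatial.transform import Rotation as R
def snap(name):
    s=status.observe(); d=viewer.snapshot(name)
    h,w=d["color"].shape[:2]; f=h/2/np.tan(np.radians(d["vertical_fov"])/2)
    d["K"]=np.array([[f,0,d["cx"]],[0,f,d["cy"]],[0,0,1]]); d["D"]=np.array(d["dist_coeffs"],float)
    if "world_from_camera" in d: d["T"]=np.array(d["world_from_camera"])
    else:
        T=np.eye(4);T[:3,:3]=R.from_euler("xyz",s["orientation"]).as_matrix();T[:3,3]=s["eef_pos"]
        d["T"]=T@np.array(d["hand_eye"])
    return d
def save(d,n): cv2.imwrite(f"pics/{n}.png",d["color"][:,:,::-1])
def rays(d,uv):
    p=cv2.undistortPoints(np.array(uv,float).reshape(-1,1,2),d["K"],d["D"]).reshape(-1,2)
    return np.c_[p,np.ones(len(p))]
def on_plane(d,uv,z):
    v=rays(d,uv)@d["T"][:3,:3].T; o=d["T"][:3,3]
    return o+v*((z-o[2])/v[:,2])[:,None]
def cloud(d):
    h,w=d["range_z"].shape; vv,uu=np.mgrid[:h,:w]
    q=rays(d,np.c_[uu.ravel(),vv.ravel()])*d["range_z"].reshape(-1,1)
    return (q@d["T"][:3,:3].T+d["T"][:3,3]).reshape(h,w,3)
E
python3 - <<'E'
from h import *
print(status.observe(), r.tcp_to_tips)
for n in ("top","side"):
    d=snap(n); save(d,n+"0"); print(n,d["T"].round(3).tolist(),(d["range_z"]>0).mean())
E
```

```text
pics
{'time_s': 0.0, 'joint_positions': array([ 1.18660745e+00,  1.31153907e-01,  1.48928923e+00, -1.05379342e-05,
        1.52302145e+00, -8.54226709e-02]), 'qvel': array([-0.00080285, -0.00048176,  0.00040005,  0.00046555, -0.00086742,
        0.00054429]), 'joint_efforts': array([ 2.63189713e-04, -5.69399035e+01, -5.00554240e+01, -2.71670592e-05,
        1.46223427e-02,  1.12706039e-04]), 'eef_pos': array([0.17640212, 0.57293247, 0.24924328]), 'orientation': array([-3.13972665e+00, -1.49224460e-04,  2.84282683e+00]), 'wrist_force': array([-0.55086233, -0.45914713, -0.07291859]), 'torque': array([0.03533859, 0.02941763, 0.03672492]), 'gripper_force': 0.0, 'grip_width': 0.9980365268238983} 0.019
top [[-0.019, -0.995, 0.097, 0.391], [-1.0, 0.019, -0.005, 0.01], [0.003, -0.097, -0.995, 1.362], [0.0, 0.0, 0.0, 1.0]] 0.9960289115646258
side [[0.999, -0.024, 0.046, 0.454], [-0.052, -0.56, 0.827, -1.032], [0.006, -0.828, -0.561, 0.803], [0.0, 0.0, 0.0, 1.0]] 0.9958630952380952
```

View pics/top0.png

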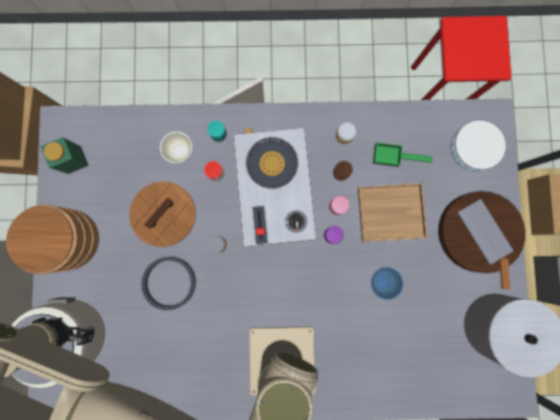

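View pics/side0.png

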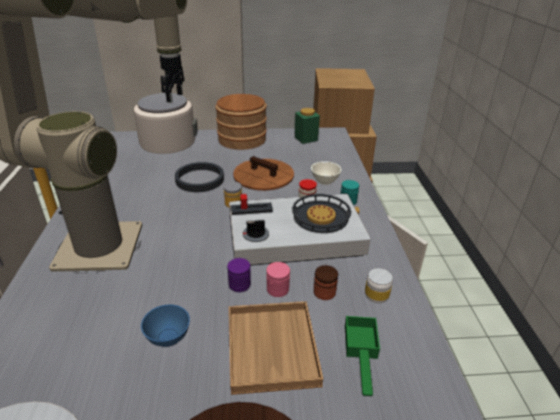

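Run:
```python
from h import *
t=cv2.imread("pics/top0.png"); s=cv2.imread("pics/side0.png")
f=lambda a:cv2.resize(a,(400,300),interpolation=cv2.INTER_CUBIC)
a=np.vstack([np.hstack([f(s[165:225,205:285]),f(s[255:315,340:420])]),np.hstack([f(t[120:270,200:400]),f(s[180:240,290:370])])])
cv2.imwrite("pics/crop.png",a)
d=snap("top"); P=cloud(d)
for n,(u,v) in dict(red=(213,170),yel=(218,244),white=(346,131),terr=(343,170),lid=(140,215),tray=(392,214),deck=(250,195),pk=(340,205)).items(): print(n,P[v,u].round(3))
```

```text
red [0.641 0.22  0.072]
yel [0.393 0.204 0.07 ]
white [ 0.768 -0.233  0.068]
terr [ 0.634 -0.219  0.066]
lid [0.499 0.482 0.015]
tray [ 0.486 -0.394  0.01 ]
deck [0.554 0.097 0.07 ]
pk [ 0.515 -0.204  0.069]
```

View pics/crop.png

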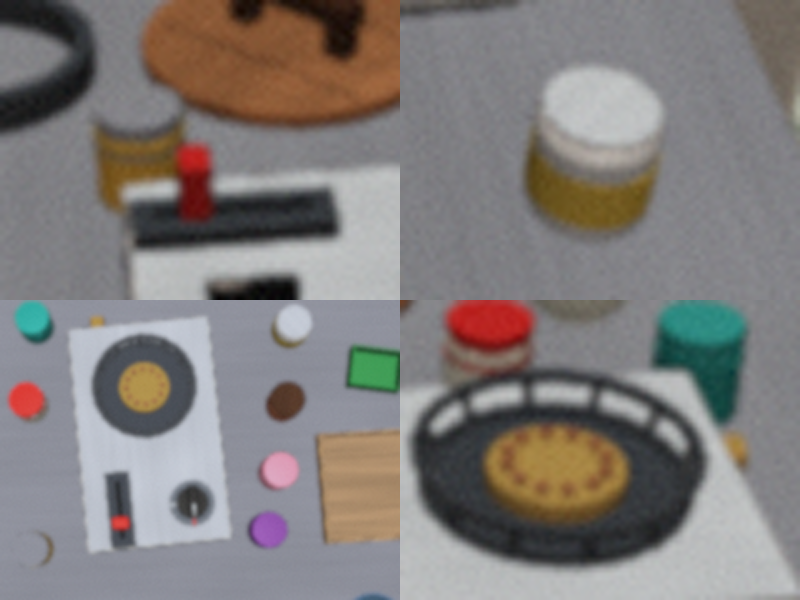

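```bash
cat > m.py <<'E'
from h import *
def region(P,xl,yl,zl):
    return (P[...,0]>xl[0])&(P[...,0]<xl[1])&(P[...,1]>yl[0])&(P[...,1]<yl[1])&(P[...,2]>zl[0])&(P[...,2]<zl[1])
def circ(pts):
    (c,rad)=cv2.minEnclosingCircle(pts[:,:2].astype(np.float32)); return np.round(c,4),round(rad,4)
def jars(d,P,guess):
    for n,(x,y) in guess.items():
        m=region(P,(x-.05,x+.05),(y-.05,y+.05),(.06,.08)); c=P[m]
        A=np.c_[2*c[:,:2],np.ones(len(c))]
        print(n,"mean",c.mean(0).round(4),"circ",*circ(c),len(c))
E
python3 - <<'E'
from m import *
d=snap("top");P=cloud(d);C=d["color"].astype(int)
def rect(m):
    m=m.astype(np.uint8); c=max(cv2.findContours(m,cv2.RETR_EXTERNAL,cv2.CHAIN_APPROX_NONE)[0],key=cv2.contourArea)
    q=P[c[:,0,1],c[:,0,0],:2].astype(np.float32); return cv2.minAreaRect(q),cv2.boxPoints(cv2.minAreaRect(q)).round(3).tolist()
m=region(P,(.3,.9),(-.15,.2),(.055,.13)); m=cv2.morphologyEx(m.astype(np.uint8),cv2.MORPH_CLOSE,np.ones((5,5)))
# white deck by colour, cast at z=.07
print("deck",rect(m))
w=(C.min(2)>150)&region(P,(.3,.9),(-.15,.2),(.04,.1)); 
c=max(cv2.findContours(cv2.morphologyEx(w.astype(np.uint8),cv2.MORPH_CLOSE,np.ones((5,5))),0,1)[0],key=cv2.contourArea)
q=on_plane(d,c[:,0,:],.07)[:,:2].astype(np.float32);print("deck colour",cv2.minAreaRect(q))
print("ring",circ(P[region(P,(.55,.8),(-.08,.15),(.093,.11))]))
k=P[region(P,(.38,.52),(-.06,.03),(.108,.125))];print("knob top",k.mean(0).round(4),len(k),cv2.minAreaRect(k[:,:2].astype(np.float32)))
red=(C[...,0]>150)&(C[...,1]<90)&region(P,(.35,.6),(.02,.15),(.08,.15)); print("slide",P[red].mean(0).round(4),P[red].max(0),red.sum())
rs=red&(P[...,2]>.115); print(P[rs].mean(0).round(4),rs.sum())
L=region(P,(.35,.65),(.22,.5),(.006,.025)); L2=cv2.morphologyEx(L.astype(np.uint8),cv2.MORPH_OPEN,np.ones((3,3)))>0
brown=(C[...,0]-C[...,2]>30)&(P[...,2]<.1)&(P[...,0]>.35)&(P[...,0]<.65)&(P[...,1]>.22)&(P[...,1]<.5)
c=max(cv2.findContours(brown.astype(np.uint8),0,1)[0],key=cv2.contourArea); q=on_plane(d,c[:,0,:],.014); print("lid",circ(q),cv2.fitEllipse(q[:,:2].astype(np.float32)))
H=P[region(P,(.35,.65),(.3,.5),(.05,.07))]; print("handle",H.mean(0).round(4),cv2.minAreaRect(H[:,:2].astype(np.float32)),len(H))
T=region(P,(.3,.7),(-.6,-.25),(.02,.04)); T=P[T&(C[...,0]-C[...,2]>20)]; print("tray",cv2.minAreaRect(T[:,:2].astype(np.float32)))
jars(d,P,dict(red=(.641,.22),yel=(.39,.204),terr=(.634,-.22),can=(.76,-.233),pink=(.515,-.204),teal=(.77,.21)))
E
```

```text
deck (((0.5840681791305542, 0.014535024762153625), (0.38654375076293945, 0.2406706064939499), 4.631875991821289), [[0.38199999928474426, 0.11900000274181366], [0.4009999930858612, -0.12099999934434891], [0.7860000133514404, -0.09000000357627869], [0.7670000195503235, 0.15000000596046448]])
deck colour ((0.5844566822052002, 0.014571845531463623), (0.37991753220558167, 0.23919937014579773), 4.67348575592041)
ring (array([0.6603, 0.0205]), 0.0871)
knob top [ 0.4658 -0.054   0.1141] 67 ((0.4655461013317108, -0.05349509418010712), (0.05184311047196388, 0.012871130369603634), 0.30389705300331116)
slide [0.4319 0.0634 0.121 ] [0.44152813 0.07549183 0.12905523] 53
[0.4328 0.063  0.1242] 48
lid (array([0.5027, 0.4064]), 0.1147) ((0.5026329159736633, 0.4018383324146271), (0.21281076967716217, 0.22865979373455048), 89.38333129882812)
handle [0.5045 0.4053 0.0608] ((0.5046310424804688, 0.40713798999786377), (0.0276633407920599, 0.12164796888828278), 48.55144119262695) 289
tray ((0.45678770542144775, -0.4301867187023163), (0.26712945103645325, 0.2977537214756012), 1.9193954467773438)
red mean [0.6448 0.2195 0.0704] circ [0.6456 0.2199] 0.03 242
yel mean [0.3947 0.2126 0.0707] circ [0.3947 0.213 ] 0.0299 260
terr mean [ 0.6383 -0.2204  0.0699] circ [ 0.6391 -0.2209] 0.0302 245
can mean [ 0.7719 -0.2372  0.0663] circ [ 0.7716 -0.2368] 0.0301 230
pink mean [ 0.5183 -0.2041  0.07  ] circ [ 0.5182 -0.2042] 0.0303 251
teal mean [0.7856 0.2091 0.0701] circ [0.7863 0.2087] 0.0299 246
```

Call:
drive_tool(commands=[[0.04, -0.09, 0, 0, 0, 0.01], [0.08, -0.18, 0, 0, 0, 0.02], [0.13, -0.27, 0, 0, 0, 0.03], [0.17, -0.36, 0, 0, 0, 0.04], [0.21, -0.45, 0, 0, 0, 0.05], [0.25, -0.54, 0, 0, 0, 0.06], [0.29, -0.63, 0, 0, 0, 0.07], [0.34, -0.72, 0, 0, 0, 0.08], [0.38, -0.81, 0, 0, 0, 0.09], [0.42, -0.9, 0, 0, 0, 0.1]], claw=-0.3, force=70)

```text
time_s: 1.45
eef_pos: [0.2186, 0.483, 0.2501]
orientation: [-3.141, -0.0, -3.125]
wrist_force: [-0.2, -1.1, 0.1]
grip_width: 0.651
gripper_force: 0.0
```

Call:
drive_tool(commands=[[0.04, -0.09, 0, 0, 0, 0], [0.08, -0.18, 0, 0, 0, 0], [0.13, -0.27, 0, 0, 0, 0], [0.17, -0.36, 0, 0, 0, 0], [0.21, -0.45, 0, 0, 0, 0], [0.25, -0.54, 0, 0, 0, 0], [0.29, -0.63, 0, 0, 0, 0], [0.34, -0.72, 0, 0, 0, 0], [0.38, -0.81, 0, 0, 0, 0], [0.42, -0.9, 0, 0, 0, 0]])

```text
time_s: 2.7
eef_pos: [0.2609, 0.3928, 0.2503]
orientation: [3.142, 0.0, -3.126]
wrist_force: [0.4, 0.3, 0.9]
grip_width: 0.655
gripper_force: 0.0
```

Call:
drive_tool(commands=[[0.04, -0.09, 0, 0, 0, 0], [0.08, -0.18, 0, 0, 0, 0], [0.13, -0.27, 0, 0, 0, 0], [0.17, -0.36, 0, 0, 0, 0], [0.21, -0.45, 0, 0, 0, 0], [0.25, -0.54, 0, 0, 0, 0], [0.29, -0.63, 0, 0, 0, 0], [0.34, -0.72, 0, 0, 0, 0], [0.38, -0.81, 0, 0, 0, 0], [0.42, -0.9, 0, 0, 0, 0]])

```text
time_s: 3.95
eef_pos: [0.3029, 0.3028, 0.2503]
orientation: [-3.142, 0.0, -3.126]
wrist_force: [0.8, -0.7, 1.1]
grip_width: 0.65
gripper_force: 0.0
```

Call:
drive_tool(commands=[[0.04, -0.09, 0, 0, 0, 0], [0.08, -0.18, 0, 0, 0, 0], [0.13, -0.27, 0, 0, 0, 0], [0.17, -0.36, 0, 0, 0, 0], [0.21, -0.45, 0, 0, 0, 0], [0.25, -0.54, 0, 0, 0, 0], [0.29, -0.63, 0, 0, 0, 0], [0.34, -0.72, 0, 0, 0, 0], [0.38, -0.81, 0, 0, 0, 0], [0.42, -0.9, 0, 0, 0, 0]])

```text
time_s: 5.2
eef_pos: [0.3449, 0.2128, 0.2503]
orientation: [-3.142, 0.0, -3.126]
wrist_force: [-0.2, -0.1, -0.1]
grip_width: 0.651
gripper_force: 0.0
```

Call:
drive_tool(commands=[[0.04, -0.09, 0, 0, 0, 0], [0.08, -0.18, 0, 0, 0, 0], [0.13, -0.27, 0, 0, 0, 0], [0.17, -0.36, 0, 0, 0, 0], [0.21, -0.45, 0, 0, 0, 0], [0.25, -0.54, 0, 0, 0, 0], [0.29, -0.63, 0, 0, 0, 0], [0.34, -0.72, 0, 0, 0, 0], [0.38, -0.81, 0, 0, 0, 0], [0.42, -0.9, 0, 0, 0, 0]])

```text
time_s: 6.45
eef_pos: [0.3869, 0.1228, 0.2503]
orientation: [-3.142, -0.0, -3.126]
wrist_force: [0.3, -0.6, 0.3]
grip_width: 0.652
gripper_force: 0.0
```

Call:
drive_tool(commands=[[0.05, -0.09, 0, 0, 0, 0], [0.1, -0.18, 0, 0, 0, 0], [0.15, -0.27, 0, 0, 0, 0], [0.2, -0.36, 0, 0, 0, 0], [0.25, -0.45, 0, 0, 0, 0], [0.3, -0.54, 0, 0, 0, 0], [0.35, -0.63, 0, 0, 0, 0], [0.4, -0.72, 0, 0, 0, 0], [0.42, -0.81, 0, 0, 0, 0], [0.42, -0.9, 0, 0, 0, 0]])

```text
time_s: 7.7
eef_pos: [0.4287, 0.0328, 0.2502]
orientation: [3.142, -0.0, -3.126]
wrist_force: [0.6, -0.2, 0.1]
grip_width: 0.649
gripper_force: 0.0
```

Call:
drive_tool(commands=[[0.04, -0.1, 0, 0, 0, 0], [0.08, -0.2, 0, 0, 0, 0], [0.12, -0.3, 0, 0, 0, 0], [0.16, -0.4, 0, 0, 0, 0], [0.2, -0.5, 0, 0, 0, 0], [0.24, -0.6, 0, 0, 0, 0], [0.28, -0.7, 0, 0, 0, 0], [0.32, -0.8, 0, 0, 0, 0], [0.36, -0.87, 0, 0, 0, 0], [0.36, -0.87, 0, 0, 0, 0]])

```text
time_s: 8.95
eef_pos: [0.4648, -0.054, 0.2502]
orientation: [3.142, -0.0, -3.127]
wrist_force: [0.1, 0.7, 0.5]
grip_width: 0.651
gripper_force: 0.0
```

Call:
drive_tool(commands=[[0, 0, -0.1, 0, 0, 0], [0, 0, -0.2, 0, 0, 0], [0, 0, -0.3, 0, 0, 0], [0, 0, -0.4, 0, 0, 0], [0, 0, -0.5, 0, 0, 0], [0, 0, -0.6, 0, 0, 0], [0, 0, -0.7, 0, 0, 0], [0, 0, -0.8, 0, 0, 0], [0, 0, -0.8, 0, 0, 0], [0, 0, -0.8, 0, 0, 0]])

```text
time_s: 10.2
eef_pos: [0.4647, -0.0536, 0.1705]
orientation: [-3.142, 0.0, -3.126]
wrist_force: [-0.3, 0.2, 0.1]
grip_width: 0.651
gripper_force: 0.0
```

Run:
```python
from m import *
d=snap("wrist"); save(d,"w1"); P=cloud(d)
k=P[region(P,(.42,.51),(-.1,0),(.108,.12))]; print(len(k), k.mean(0) if len(k) else 0, cv2.minAreaRect(k[:,:2].astype(np.float32)) if len(k)>5 else 0)
```

```text
2246 [ 0.46215669 -0.0546065   0.11263482] ((0.4641687870025635, -0.054544515907764435), (0.05213052034378052, 0.016010189428925514), 4.67750883102417)
```

View pics/w1.png

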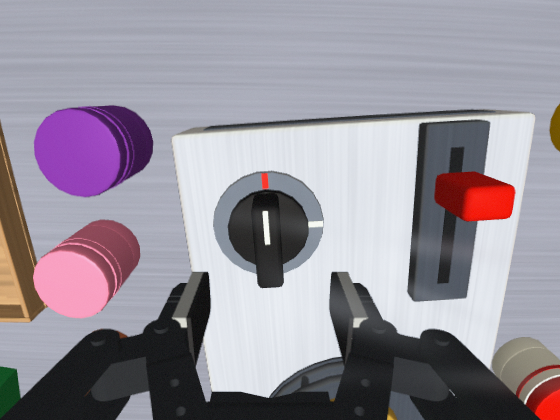

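Call:
drive_tool(commands=[[0, -0.01, -0.1, 0, 0, 0.01], [0, -0.01, -0.2, 0, 0, 0.02], [0, -0.01, -0.3, 0, 0, 0.02], [0, -0.01, -0.4, 0, 0, 0.02], [0, -0.01, -0.45, 0, 0, 0.02], [0, -0.01, -0.5, 0, 0, 0.02], [0, -0.01, -0.55, 0, 0, 0.02], [0, -0.01, -0.6, 0, 0, 0.02], [0, -0.01, -0.6, 0, 0, 0.02], [0, -0.01, -0.6, 0, 0, 0.02]])

```text
time_s: 11.5
eef_pos: [0.4647, -0.0546, 0.1104]
orientation: [-3.142, 0.0, -3.063]
wrist_force: [0.2, 0.2, 0.2]
grip_width: 0.649
gripper_force: 0.0
```

Call:
drive_tool(commands=[[0, 0, 0, 0, 0, 0], [0, 0, 0, 0, 0, 0], [0, 0, 0, 0, 0, 0], [0, 0, 0, 0, 0, 0], [0, 0, 0, 0, 0, 0], [0, 0, 0, 0, 0, 0], [0, 0, 0, 0, 0, 0], [0, 0, 0, 0, 0, 0], [0, 0, 0, 0, 0, 0], [0, 0, 0, 0, 0, 0]], claw=1)

```text
time_s: 12.75
eef_pos: [0.4648, -0.0547, 0.1107]
orientation: [-3.141, 0.0, -3.063]
wrist_force: [-2.6, -0.9, 5.6]
grip_width: 0.17
gripper_force: 69.1
```

Width 0.17·85 ≈ 14.5 mm: holding the bar. Turn clockwise 79°.

Call:
drive_tool(commands=[[0, 0, 0, 0, 0, -0.05], [0, 0, 0, 0, 0, -0.1], [0, 0, 0, 0, 0, -0.15], [0, 0, 0, 0, 0, -0.2], [0, 0, 0, 0, 0, -0.25], [0, 0, 0, 0, 0, -0.3], [0, 0, 0, 0, 0, -0.35], [0, 0, 0, 0, 0, -0.4], [0, 0, 0, 0, 0, -0.44], [0, 0, 0, 0, 0, -0.44]])

```text
time_s: 14.0
eef_pos: [0.4646, -0.0549, 0.1107]
orientation: [-3.141, 0.001, 1.835]
wrist_force: [-3.1, -1.3, 6.6]
grip_width: 0.175
gripper_force: 69.3
```

Call:
drive_tool(commands=[[0, 0, 0, 0, 0, 0], [0, 0, 0, 0, 0, 0], [0, 0, 0, 0, 0, 0], [0, 0, 0, 0, 0, 0], [0, 0, 0.1, 0, 0, 0], [0, 0, 0.2, 0, 0, 0], [0, 0, 0.4, 0, 0, 0], [0, 0, 0.6, 0, 0, 0], [0, 0, 0.7, 0, 0, 0], [0, 0, 0.8, 0, 0, 0]], claw=-0.3)

```text
time_s: 15.25
eef_pos: [0.4646, -0.0546, 0.1909]
orientation: [3.141, 0.0, 1.837]
wrist_force: [-0.5, 0.0, 0.5]
grip_width: 0.647
gripper_force: 0.0
```

Run:
```python
from m import *
d=snap("wrist"); P=cloud(d);C=d["color"].astype(int)
k=P[region(P,(.42,.51),(-.1,0),(.108,.12))]; print(len(k), cv2.minAreaRect(k[:,:2].astype(np.float32)) if len(k)>5 else 0)
red=(C[...,0]>150)&(C[...,1]<90)&region(P,(.35,.6),(.02,.15),(.118,.15)); print("slide",P[red].mean(0).round(4),red.sum())
d=snap("top");P=cloud(d)
jars(d,P,dict(red=(.641,.22),yel=(.39,.204),terr=(.634,-.22)))
```

```text
1878 ((0.4645404815673828, -0.05395295098423958), (0.015990113839507103, 0.05157667025923729), 11.634746551513672)
slide [0.4327 0.0609 0.1232] 1722
red mean [0.6447 0.2195 0.0705] circ [0.6455 0.22  ] 0.0299 245
yel mean [0.3948 0.2127 0.0705] circ [0.3944 0.2131] 0.0301 261
terr mean [ 0.6381 -0.2204  0.0702] circ [ 0.6391 -0.2211] 0.0303 248
```

Call:
drive_tool(commands=[[-0.02, 0.1, 0, 0, 0, -0.01], [-0.05, 0.2, 0, 0, 0, -0.02], [-0.1, 0.3, 0, 0, 0, -0.03], [-0.12, 0.4, 0, 0, 0, -0.04], [-0.14, 0.5, 0, 0, 0, -0.05], [-0.16, 0.6, 0, 0, 0, -0.06], [-0.18, 0.7, 0, 0, 0, -0.06], [-0.2, 0.8, 0, 0, 0, -0.06], [-0.22, 0.9, 0, 0, 0, -0.06], [-0.24, 1.0, 0, 0, 0, -0.06]])

```text
time_s: 16.6
eef_pos: [0.4405, 0.0461, 0.1903]
orientation: [-3.142, -0.0, 1.649]
wrist_force: [-0.2, 0.3, 0.3]
grip_width: 0.648
gripper_force: 0.0
```

Call:
drive_tool(commands=[[-0.08, 0.1, 0, 0, 0, 0], [-0.08, 0.17, 0, 0, 0, 0], [-0.08, 0.17, -0.1, 0, 0, 0], [-0.08, 0.17, -0.2, 0, 0, 0], [-0.08, 0.17, -0.3, 0, 0, 0], [-0.08, 0.17, -0.4, 0, 0, 0], [-0.08, 0.17, -0.4, 0, 0, 0], [-0.08, 0.17, -0.4, 0, 0, 0], [-0.08, 0.17, -0.4, 0, 0, 0], [-0.08, 0.17, -0.4, 0, 0, 0]])

```text
time_s: 17.85
eef_pos: [0.4329, 0.0625, 0.1507]
orientation: [3.141, 0.0, 1.649]
wrist_force: [-0.7, 0.6, -0.8]
grip_width: 0.652
gripper_force: 0.0
```

Run:
```python
from m import *
print(status.observe()["eef_pos"])
d=snap("wrist"); P=cloud(d);C=d["color"].astype(int)
red=(C[...,0]>150)&(C[...,1]<90)&region(P,(.35,.6),(.02,.15),(.118,.15)); print("slide",P[red].mean(0).round(4),red.sum(),cv2.minAreaRect(P[red][:,:2].astype(np.float32)))
```

```text
[0.43288843 0.06245653 0.15070501]
slide [0.432  0.0649 0.123 ] 1800 ((0.4320782721042633, 0.06375590711832047), (0.018895555287599564, 0.02709883078932762), 4.145277500152588)
```

Call:
drive_tool(commands=[[0, 0.01, -0.05, 0, 0, 0], [0, 0.01, -0.1, 0, 0, 0], [0, 0.01, -0.15, 0, 0, 0], [0, 0.01, -0.2, 0, 0, 0], [0, 0.01, -0.25, 0, 0, 0], [0, 0.01, -0.3, 0, 0, 0], [0, 0.01, -0.35, 0, 0, 0], [0, 0.01, -0.38, 0, 0, 0], [0, 0.01, -0.38, 0, 0, 0], [0, 0.01, -0.38, 0, 0, 0]])

```text
time_s: 19.15
eef_pos: [0.4327, 0.0634, 0.1125]
orientation: [3.141, 0.0, 1.649]
wrist_force: [0.1, 0.5, -0.4]
grip_width: 0.648
gripper_force: 0.0
```

Call:
drive_tool(commands=[[0, 0, 0, 0, 0, 0], [0, 0, 0, 0, 0, 0], [0, 0, 0, 0, 0, 0], [0, 0, 0, 0, 0, 0], [0, 0, 0, 0, 0, 0], [0, 0, 0, 0, 0, 0], [0, 0, 0, 0, 0, 0], [0, 0, 0, 0, 0, 0], [0, 0, 0, 0, 0, 0], [0, 0, 0, 0, 0, 0]], claw=1, force=25)

```text
time_s: 20.4
eef_pos: [0.4328, 0.0634, 0.1125]
orientation: [3.141, 0.0, 1.649]
wrist_force: [-1.1, 0.6, 5.0]
grip_width: 0.227
gripper_force: 28.1
```

Call:
drive_tool(commands=[[0.07, 0.006, 0, 0, 0, 0], [0.14, 0.011, 0, 0, 0, 0], [0.21, 0.017, 0, 0, 0, 0], [0.28, 0.023, 0, 0, 0, 0], [0.35, 0.028, 0, 0, 0, 0], [0.42, 0.034, 0, 0, 0, 0], [0.48, 0.039, 0, 0, 0, 0], [0.54, 0.044, 0, 0, 0, 0], [0.58, 0.047, 0, 0, 0, 0], [0.58, 0.047, 0, 0, 0, 0]])

```text
time_s: 21.65
eef_pos: [0.4913, 0.0682, 0.1125]
orientation: [3.14, -0.0, 1.649]
wrist_force: [2.5, 1.1, 3.5]
grip_width: 0.23
gripper_force: 28.0
```

Call:
drive_tool(commands=[[0.005, 0, 0, 0, 0, 0], [0.01, 0.001, 0, 0, 0, 0], [0.015, 0.001, 0, 0, 0, 0], [0.02, 0.002, 0, 0, 0, 0], [0.02, 0.002, 0, 0, 0, 0], [0.02, 0.002, 0, 0, 0, 0], [0.02, 0.002, 0, 0, 0, 0], [0.02, 0.002, 0, 0, 0, 0], [0.02, 0.002, 0, 0, 0, 0], [0.02, 0.002, 0, 0, 0, 0]])

```text
time_s: 22.9
eef_pos: [0.492, 0.0683, 0.1125]
orientation: [-3.14, -0.0, 1.649]
wrist_force: [-4.8, 0.1, 8.8]
grip_width: 0.23
gripper_force: 28.7
```

Call:
drive_tool(commands=[[0, 0, 0, 0, 0, 0], [0, 0, 0, 0, 0, 0], [0, 0, 0, 0, 0, 0], [0, 0, 0.1, 0, 0, 0], [0, 0, 0.2, 0, 0, 0], [0, 0, 0.4, 0, 0, 0], [0, 0, 0.6, 0, 0, 0], [0, 0, 0.8, 0, 0, 0], [0, 0, 1.0, 0, 0, 0], [0, 0, 1.0, 0, 0, 0]], claw=-0.3)

```text
time_s: 24.15
eef_pos: [0.4941, 0.0684, 0.215]
orientation: [3.137, 0.0, 1.649]
wrist_force: [-0.1, -0.6, -1.0]
grip_width: 0.649
gripper_force: 0.0
```

Run:
```python
from m import *
d=snap("wrist"); P=cloud(d);C=d["color"].astype(int)
red=(C[...,0]>150)&(C[...,1]<90)&region(P,(.35,.6),(.02,.15),(.118,.15)); print("slide",P[red].mean(0).round(4),red.sum(),cv2.minAreaRect(P[red][:,:2].astype(np.float32)) if red.sum() else 0)
d=snap("top");P=cloud(d)
jars(d,P,dict(red=(.641,.22),yel=(.39,.204),terr=(.634,-.22)))
H=P[region(P,(.35,.65),(.3,.5),(.05,.07))]; print("handle",H.mean(0).round(4),cv2.minAreaRect(H[:,:2].astype(np.float32)),len(H))
save(d,"t2")
m=region(P,(.55,.8),(-.08,.15),(.093,.11)); q=P[m]; print("ring",circ(q))
C=d["color"].astype(int)
m=(C[...,0]-C[...,2]>30)&region(P,(.3,.7),(-.6,-.2),(-.02,.06)); c=max(cv2.findContours(m.astype(np.uint8),0,1)[0],key=cv2.contourArea)
print("tray",cv2.minAreaRect(on_plane(d,c[:,0,:],.03)[:,:2].astype(np.float32)))
```

```text
slide [0.4921 0.0695 0.123 ] 1019 ((0.49208152294158936, 0.0689007043838501), (0.019335879012942314, 0.026559049263596535), 5.968537330627441)
red mean [0.6469 0.2214 0.0708] circ [0.6455 0.2195] 0.0297 216
yel mean [0.3945 0.2271 0.0701] circ [0.3953 0.2207] 0.0282 115
terr mean [ 0.6381 -0.2202  0.0701] circ [ 0.6391 -0.2207] 0.03 250
handle [0.504  0.4056 0.0608] ((0.5047401189804077, 0.40749746561050415), (0.028353512287139893, 0.12169171869754791), 47.21717834472656) 287
ring (array([0.6602, 0.0204]), 0.0876)
tray ((0.49201175570487976, -0.38841843605041504), (0.18735583126544952, 0.22031879425048828), 2.333588123321533)
```

Call:
drive_tool(commands=[[0, 0.1, 0, 0, 0, 0.03], [0, 0.2, 0, 0, 0, 0.06], [0, 0.3, 0, 0, 0, 0.09], [0, 0.4, 0, 0, 0, 0.12], [0, 0.5, 0, 0, 0, 0.15], [0, 0.6, 0, 0, 0, 0.18], [0, 0.7, 0, 0, 0, 0.21], [0, 0.8, 0, 0, 0, 0.237], [0, 0.9, 0, 0, 0, 0.237], [0, 1.0, 0, 0, 0, 0.237]])

```text
time_s: 25.5
eef_pos: [0.4923, 0.1687, 0.2116]
orientation: [-3.141, -0.001, 2.392]
wrist_force: [0.4, -0.2, 1.2]
grip_width: 0.648
gripper_force: 0.0
```

Call:
drive_tool(commands=[[0, 0.1, 0, 0, 0, 0], [0, 0.2, 0, 0, 0, 0], [0, 0.3, 0, 0, 0, 0], [0, 0.4, 0, 0, 0, 0], [0, 0.5, 0, 0, 0, 0], [0, 0.6, 0, 0, 0, 0], [0, 0.7, 0, 0, 0, 0], [0, 0.8, 0, 0, 0, 0], [0, 0.9, 0, 0, 0, 0], [0, 1.0, 0, 0, 0, 0]])

```text
time_s: 26.75
eef_pos: [0.4926, 0.269, 0.2123]
orientation: [-3.142, -0.0, 2.393]
wrist_force: [-0.1, 1.1, 0.6]
grip_width: 0.646
gripper_force: 0.0
```

Call:
drive_tool(commands=[[0.01, 0.15, 0, 0, 0, 0], [0.02, 0.3, 0, 0, 0, 0], [0.03, 0.45, 0, 0, 0, 0], [0.04, 0.6, 0, 0, 0, 0], [0.05, 0.75, 0, 0, 0, 0], [0.06, 0.9, 0, 0, 0, 0], [0.07, 1.0, 0, 0, 0, 0], [0.1, 1.0, 0, 0, 0, 0], [0.1, 1.0, 0, 0, 0, 0], [0.1, 1.0, 0, 0, 0, 0]])

```text
time_s: 28.0
eef_pos: [0.5027, 0.3679, 0.2123]
orientation: [-3.141, 0.0, 2.393]
wrist_force: [0.5, 0.2, -0.1]
grip_width: 0.651
gripper_force: 0.0
```

Run:
```python
from m import *
print(status.observe()["eef_pos"])
d=snap("wrist"); P=cloud(d)
H=P[region(P,(.35,.65),(.3,.5),(.055,.07))]; print("handle",H.mean(0).round(4),cv2.minAreaRect(H[:,:2].astype(np.float32)),len(H))
```

```text
[0.50272887 0.36785472 0.21228325]
handle [0.4991 0.4097 0.0596] ((0.5024398565292358, 0.4070974588394165), (0.023611487820744514, 0.11931072175502777), 49.5887565612793) 4144
```

Call:
drive_tool(commands=[[0, 0.1, 0, 0, 0, 0.01], [0, 0.2, 0, 0, 0, 0.01], [0, 0.3, 0, 0, 0, 0.01], [0, 0.39, 0, 0, 0, 0.01], [0, 0.39, -0.15, 0, 0, 0.01], [0, 0.39, -0.3, 0, 0, 0.01], [0, 0.39, -0.45, 0, 0, 0.01], [0, 0.39, -0.6, 0, 0, 0.01], [0, 0.39, -0.75, 0, 0, 0.01], [0, 0.39, -0.82, 0, 0, 0.01]])

```text
time_s: 29.3
eef_pos: [0.5021, 0.4069, 0.1286]
orientation: [-3.14, -0.0, 2.425]
wrist_force: [-0.3, 0.1, 0.2]
grip_width: 0.652
gripper_force: 0.0
```

Call:
drive_tool(commands=[[0, 0, -0.1, 0, 0, 0], [0, 0, -0.2, 0, 0, 0], [0, 0, -0.3, 0, 0, 0], [0, 0, -0.4, 0, 0, 0], [0, 0, -0.5, 0, 0, 0], [0, 0, -0.6, 0, 0, 0], [0, 0, -0.7, 0, 0, 0], [0, 0, -0.8, 0, 0, 0], [0, 0, -0.8, 0, 0, 0], [0, 0, -0.8, 0, 0, 0]])

```text
time_s: 30.55
eef_pos: [0.5028, 0.4075, 0.0506]
orientation: [3.141, 0.0, 2.425]
wrist_force: [-0.2, -0.5, -0.0]
grip_width: 0.653
gripper_force: 0.0
```

Call:
drive_tool(commands=[[0, 0, 0, 0, 0, 0], [0, 0, 0, 0, 0, 0], [0, 0, 0, 0, 0, 0], [0, 0, 0, 0, 0, 0], [0, 0, 0, 0, 0, 0], [0, 0, 0, 0, 0, 0], [0, 0, 0, 0, 0, 0], [0, 0, 0, 0, 0, 0], [0, 0, 0, 0, 0, 0], [0, 0, 0, 0, 0, 0]], claw=1, force=100)

```text
time_s: 31.8
eef_pos: [0.503, 0.4076, 0.0511]
orientation: [3.141, 0.0, 2.425]
wrist_force: [-0.9, -1.9, 6.4]
grip_width: 0.268
gripper_force: 99.4
```

Call:
drive_tool(commands=[[0, 0, 0.05, 0, 0, 0], [0, 0, 0.1, 0, 0, 0], [0, 0, 0.2, 0, 0, 0], [0, 0, 0.3, 0, 0, 0], [0, 0, 0.4, 0, 0, 0], [0, 0, 0.5, 0, 0, 0], [0, 0, 0.6, 0, 0, 0], [0, 0, 0.7, 0, 0, 0], [0, 0, 0.85, 0, 0, 0], [0, 0, 1.0, 0, 0, 0]])

```text
time_s: 33.05
eef_pos: [0.5027, 0.4074, 0.1514]
orientation: [3.141, 0.0, 2.425]
wrist_force: [-0.1, 0.9, -5.8]
grip_width: 0.262
gripper_force: 98.1
```

Call:
drive_tool(commands=[[0, 0, 0.15, 0, 0, 0], [0, 0, 0.3, 0, 0, 0], [0, 0, 0.45, 0, 0, 0], [0, 0, 0.55, 0, 0, 0], [0, 0, 0.65, 0, 0, 0], [0, 0, 0.7, 0, 0, 0], [0, 0, 0.75, 0, 0, 0], [0, 0, 0.8, 0, 0, 0], [0, 0, 0.8, 0, 0, 0], [0, 0, 0.8, 0, 0, 0]])

```text
time_s: 34.3
eef_pos: [0.5025, 0.4072, 0.23]
orientation: [-3.141, -0.0, 2.425]
wrist_force: [-0.1, -0.3, -5.5]
grip_width: 0.262
gripper_force: 98.2
```

Call:
drive_tool(commands=[[0.02, -0.05, 0, 0, 0, 0], [0.05, -0.12, 0, 0, 0, 0], [0.09, -0.22, 0, 0, 0, 0], [0.13, -0.32, 0, 0, 0, 0], [0.17, -0.43, 0, 0, 0, 0], [0.21, -0.54, 0, 0, 0, 0], [0.26, -0.65, 0, 0, 0, 0], [0.3, -0.76, 0, 0, 0, 0], [0.35, -0.87, 0, 0, 0, 0], [0.39, -0.97, 0, 0, 0, 0]])

```text
time_s: 35.55
eef_pos: [0.542, 0.3096, 0.2303]
orientation: [3.142, 0.0, 2.425]
wrist_force: [-0.0, 0.2, -5.2]
grip_width: 0.262
gripper_force: 98.2
```

Call:
drive_tool(commands=[[0.04, -0.1, 0, 0, 0, 0], [0.08, -0.2, 0, 0, 0, 0], [0.12, -0.29, 0, 0, 0, 0], [0.16, -0.39, 0, 0, 0, 0], [0.2, -0.48, 0, 0, 0, 0], [0.24, -0.58, 0, 0, 0, 0], [0.28, -0.68, 0, 0, 0, 0], [0.31, -0.78, 0, 0, 0, 0], [0.35, -0.87, 0, 0, 0, 0], [0.39, -0.97, 0, 0, 0, 0]])

```text
time_s: 36.8
eef_pos: [0.5808, 0.2127, 0.2303]
orientation: [3.142, -0.0, 2.425]
wrist_force: [0.2, 0.3, -5.2]
grip_width: 0.26
gripper_force: 98.2
```

Call:
drive_tool(commands=[[0.04, -0.1, 0, 0, 0, 0], [0.08, -0.2, 0, 0, 0, 0], [0.12, -0.29, 0, 0, 0, 0], [0.16, -0.39, 0, 0, 0, 0], [0.2, -0.48, 0, 0, 0, 0], [0.24, -0.58, 0, 0, 0, 0], [0.28, -0.68, 0, 0, 0, 0], [0.31, -0.78, 0, 0, 0, 0], [0.35, -0.87, 0, 0, 0, 0], [0.39, -0.97, 0, 0, 0, 0]])

```text
time_s: 38.05
eef_pos: [0.6198, 0.1157, 0.2303]
orientation: [3.142, -0.0, 2.425]
wrist_force: [-0.3, 0.1, -6.1]
grip_width: 0.265
gripper_force: 98.2
```

Call:
drive_tool(commands=[[0.06, -0.15, 0, 0, 0, 0], [0.12, -0.3, 0, 0, 0, 0], [0.18, -0.45, 0, 0, 0, 0], [0.24, -0.6, 0, 0, 0, 0], [0.3, -0.72, 0, 0, 0, 0], [0.34, -0.82, 0, 0, 0, 0], [0.38, -0.9, 0, 0, 0, 0], [0.4, -0.95, 0, 0, 0, 0], [0.4, -0.95, 0, 0, 0, 0], [0.4, -0.95, 0, 0, 0, 0]])

```text
time_s: 39.3
eef_pos: [0.6595, 0.0217, 0.2303]
orientation: [3.142, -0.0, 2.425]
wrist_force: [1.1, 0.2, -5.6]
grip_width: 0.266
gripper_force: 98.2
```

Run:
```python
from m import *
s=status.observe();print(s["eef_pos"],s["grip_width"])
d=snap("side"); P=cloud(d); save(d,"s3")
C=d["color"].astype(int)
m=(C[...,0]-C[...,2]>30)&region(P,(.5,.82),(-.15,.2),(.15,.215)); q=P[m]; print(len(q),q.mean(0))
c,_,vt=np.linalg.svd(q-q.mean(0),full_matrices=False); print(vt[2])
```

```text
[0.65948673 0.02172023 0.23028716] 0.26622625948131945
2329 [ 0.65180501 -0.01237555  0.19156142]
[ 0.00392061 -0.01352448  0.99990085]
```

View pics/s3.png

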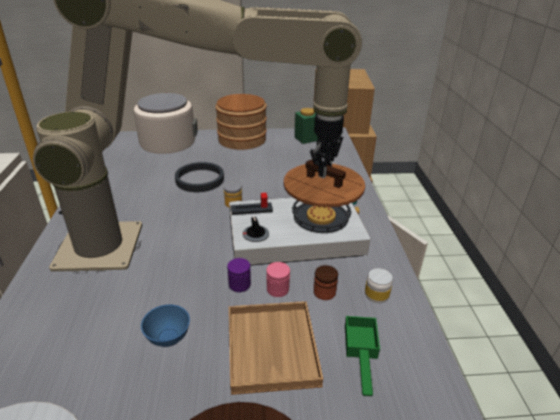

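Call:
drive_tool(commands=[[0, -0.01, -0.1, 0, 0, 0], [0, -0.01, -0.2, 0, 0, 0], [0, -0.01, -0.3, 0, 0, 0], [0, -0.01, -0.4, 0, 0, 0], [0, -0.01, -0.5, 0, 0, 0], [0, -0.01, -0.6, 0, 0, 0], [0, -0.01, -0.68, 0, 0, 0], [0, -0.01, -0.74, 0, 0, 0], [0, -0.01, -0.77, 0, 0, 0], [0, -0.01, -0.78, 0, 0, 0]])

```text
time_s: 40.6
eef_pos: [0.6597, 0.0203, 0.1523]
orientation: [3.142, 0.0, 2.425]
wrist_force: [-0.1, 0.3, -5.9]
grip_width: 0.263
gripper_force: 98.3
```

Call:
drive_tool(commands=[[0, 0, -0.005, 0, 0, 0], [0, 0, -0.01, 0, 0, 0], [0, 0, -0.01, 0, 0, 0], [0, 0, -0.01, 0, 0, 0], [0, 0, -0.01, 0, 0, 0], [0, 0, -0.01, 0, 0, 0], [0, 0, -0.01, 0, 0, 0], [0, 0, -0.01, 0, 0, 0], [0, 0, -0.01, 0, 0, 0], [0, 0, -0.01, 0, 0, 0]])

```text
time_s: 41.85
eef_pos: [0.6596, 0.0204, 0.1513]
orientation: [3.142, 0.0, 2.425]
wrist_force: [-0.1, 0.4, -5.3]
grip_width: 0.262
gripper_force: 98.3
```

Not yet touching; lower another 1.5 mm, then release gently.

Call:
drive_tool(commands=[[0, 0, -0.003, 0, 0, 0], [0, 0, -0.006, 0, 0, 0], [0, 0, -0.01, 0, 0, 0], [0, 0, -0.012, 0, 0, 0], [0, 0, -0.015, 0, 0, 0], [0, 0, -0.015, 0, 0, 0], [0, 0, -0.015, 0, 0, 0], [0, 0, -0.015, 0, 0, 0], [0, 0, -0.015, 0, 0, 0], [0, 0, -0.015, 0, 0, 0]])

```text
time_s: 43.1
eef_pos: [0.6597, 0.0204, 0.1512]
orientation: [3.141, 0.0, 2.425]
wrist_force: [-7.5, 0.1, 5.7]
grip_width: 0.264
gripper_force: 99.7
```

Call:
drive_tool(commands=[[0, 0, 0, 0, 0, 0], [0, 0, 0, 0, 0, 0], [0, 0, 0, 0, 0, 0], [0, 0, 0, 0, 0, 0], [0, 0, 0, 0, 0, 0], [0, 0, 0, 0, 0, 0], [0, 0, 0, 0, 0, 0], [0, 0, 0, 0, 0, 0], [0, 0, 0, 0, 0, 0], [0, 0, 0, 0, 0, 0]], claw=-0.3)

```text
time_s: 44.35
eef_pos: [0.6596, 0.0203, 0.1498]
orientation: [3.142, 0.0, 2.425]
wrist_force: [-0.0, 0.3, -0.5]
grip_width: 0.648
gripper_force: 0.0
```

Call:
drive_tool(commands=[[0, 0, 0.05, 0, 0, 0], [0, 0, 0.1, 0, 0, 0], [0, 0, 0.2, 0, 0, 0], [0, 0, 0.3, 0, 0, 0], [0, 0, 0.4, 0, 0, 0], [0, 0, 0.5, 0, 0, 0], [0, 0, 0.6, 0, 0, 0], [0, 0, 0.7, 0, 0, 0], [0, 0, 0.8, 0, 0, 0], [0, 0, 0.9, 0, 0, 0]], claw=-0.6)

```text
time_s: 45.6
eef_pos: [0.6596, 0.0203, 0.2404]
orientation: [-3.142, -0.0, 2.425]
wrist_force: [0.8, -0.3, -0.1]
grip_width: 0.799
gripper_force: 0.0
```

```bash
cat > chk.py <<'E'
from m import *
print(status.observe()["eef_pos"])
for n in ("side","top"):
    d=snap(n);P=cloud(d);C=d["color"].astype(int)
    m=(C[...,0]-C[...,2]>30)&region(P,(.5,.82),(-.15,.2),(.105,.125))
    q=P[m]; print(n,"lid top z",q[:,2].mean().round(4),circ(q),len(q))
H=P[region(P,(.5,.82),(-.15,.2),(.15,.17))]; print("handle",H.mean(0).round(4),cv2.minAreaRect(H[:,:2].astype(np.float32)) if len(H) else 0)
jars(d,P,dict(red=(.641,.22),yel=(.39,.21),terr=(.634,-.22)))
E
python3 chk.py
```

```text
[0.65958721 0.02032582 0.24042356]
side lid top z 0.1129 (array([0.6336, 0.0241]), 0.1387) 2327
top lid top z 0.1146 (array([0.6593, 0.0195]), 0.1131) 1737
handle [0.6416 0.0343 0.1608] ((0.6600663065910339, 0.01973649114370346), (0.02359597757458687, 0.11855480074882507), 49.43558120727539)
red mean [0.6445 0.2195 0.0707] circ [0.6452 0.2197] 0.03 246
yel mean [0.3949 0.2128 0.0704] circ [0.3946 0.2132] 0.0299 259
terr mean [ 0.6382 -0.2205  0.07  ] circ [ 0.6392 -0.2209] 0.03 245
```

Call:
drive_tool(commands=[[-0.01, 0.1, 0, 0, 0, -0.03], [-0.02, 0.2, 0, 0, 0, -0.06], [-0.03, 0.3, 0, 0, 0, -0.09], [-0.04, 0.4, 0, 0, 0, -0.12], [-0.05, 0.5, 0, 0, 0, -0.15], [-0.06, 0.6, 0, 0, 0, -0.18], [-0.07, 0.7, 0, 0, 0, -0.21], [-0.07, 0.8, 0, 0, 0, -0.24], [-0.07, 0.9, 0, 0, 0, -0.272], [-0.07, 1.0, 0, 0, 0, -0.272]], claw=-1, force=50)

```text
time_s: 46.95
eef_pos: [0.6525, 0.1207, 0.2394]
orientation: [-3.141, 0.0, 1.571]
wrist_force: [-0.5, 0.1, -1.4]
grip_width: 0.995
gripper_force: 0.0
```

Call:
drive_tool(commands=[[-0.01, 0.15, 0, 0, 0, 0], [-0.02, 0.3, 0, 0, 0, 0], [-0.03, 0.45, 0, 0, 0, 0], [-0.04, 0.6, 0, 0, 0, 0], [-0.05, 0.75, 0, 0, 0, 0], [-0.06, 0.9, 0, 0, 0, 0], [-0.07, 1.0, 0, 0, 0, 0], [-0.07, 1.0, -0.2, 0, 0, 0], [-0.07, 1.0, -0.4, 0, 0, 0], [-0.07, 1.0, -0.6, 0, 0, 0]])

```text
time_s: 48.2
eef_pos: [0.645, 0.2195, 0.177]
orientation: [-3.139, 0.001, 1.57]
wrist_force: [-0.8, 0.2, 0.2]
grip_width: 1.0
gripper_force: 0.0
```

```bash
cat > j.py <<'E'
from m import *
import sys
print(status.observe()["eef_pos"])
d=snap("wrist");P=cloud(d)
jars(d,P,{"w":(float(sys.argv[1]),float(sys.argv[2]))})
d=snap("top");P=cloud(d)
jars(d,P,{"t":(float(sys.argv[1]),float(sys.argv[2]))})
E
python3 j.py .645 .22
```

```text
[0.64495645 0.2195013  0.17703008]
w mean [0.6447 0.2242 0.0687] circ [0.6446 0.2221] 0.0299 5174
t mean [0.6329 0.2394 0.0706] circ [0.6374 0.236 ] 0.0118 5
```

Call:
drive_tool(commands=[[0, 0.01, -0.1, 0, 0, 0], [0, 0.01, -0.2, 0, 0, 0], [0, 0.01, -0.3, 0, 0, 0], [0, 0.01, -0.4, 0, 0, 0], [0, 0.01, -0.5, 0, 0, 0], [0, 0.01, -0.6, 0, 0, 0], [0, 0.01, -0.7, 0, 0, 0], [0, 0.01, -0.8, 0, 0, 0], [0, 0.01, -0.9, 0, 0, 0], [0, 0.01, -1.0, 0, 0, 0]])

```text
time_s: 49.55
eef_pos: [0.6456, 0.2213, 0.0792]
orientation: [3.142, -0.0, 1.571]
wrist_force: [0.1, 0.3, 0.1]
grip_width: 0.999
gripper_force: 0.0
```

Call:
drive_tool(commands=[[0, 0, -0.1, 0, 0, 0], [0, 0, -0.2, 0, 0, 0], [0, 0, -0.3, 0, 0, 0], [0, 0, -0.3, 0, 0, 0], [0, 0, -0.3, 0, 0, 0], [0, 0, -0.3, 0, 0, 0], [0, 0, -0.3, 0, 0, 0], [0, 0, -0.3, 0, 0, 0], [0, 0, -0.3, 0, 0, 0], [0, 0, -0.3, 0, 0, 0]])

```text
time_s: 50.8
eef_pos: [0.6456, 0.2213, 0.0498]
orientation: [3.142, 0.0, 1.57]
wrist_force: [1.1, -0.4, -0.4]
grip_width: 0.999
gripper_force: 0.0
```

Call:
drive_tool(commands=[[0, 0, 0, 0, 0, 0], [0, 0, 0, 0, 0, 0], [0, 0, 0, 0, 0, 0], [0, 0, 0, 0, 0, 0], [0, 0, 0, 0, 0, 0], [0, 0, 0, 0, 0, 0], [0, 0, 0, 0, 0, 0], [0, 0, 0, 0, 0, 0], [0, 0, 0, 0, 0, 0], [0, 0, 0, 0, 0, 0]], claw=1)

```text
time_s: 52.05
eef_pos: [0.6458, 0.2214, 0.0501]
orientation: [3.141, -0.0, 1.57]
wrist_force: [-0.1, -0.1, 5.6]
grip_width: 0.69
gripper_force: 54.8
```

Call:
drive_tool(commands=[[0, 0, 0.05, 0, 0, 0], [0, 0, 0.1, 0, 0, 0], [0, 0, 0.2, 0, 0, 0], [0, 0, 0.3, 0, 0, 0], [0, 0, 0.4, 0, 0, 0], [0, 0, 0.5, 0, 0, 0], [0, 0, 0.6, 0, 0, 0], [0, 0, 0.7, 0, 0, 0], [0, 0, 0.85, 0, 0, 0], [0, 0, 1.0, 0, 0, 0]])

```text
time_s: 53.3
eef_pos: [0.6457, 0.2213, 0.1509]
orientation: [3.141, -0.0, 1.57]
wrist_force: [-0.9, -0.4, -2.7]
grip_width: 0.691
gripper_force: 54.4
```

Call:
drive_tool(commands=[[0, 0, 0.15, 0, 0, 0], [0, 0, 0.3, 0, 0, 0], [0, 0, 0.45, 0, 0, 0], [0, 0, 0.6, 0, 0, 0], [0, 0, 0.7, 0, 0, 0], [0, 0, 0.8, 0, 0, 0], [0, 0, 0.9, 0, 0, 0], [0, 0, 0.95, 0, 0, 0], [0, 0, 1.0, 0, 0, 0], [0, 0, 1.0, 0, 0, 0]])

```text
time_s: 54.55
eef_pos: [0.6457, 0.2214, 0.2501]
orientation: [3.141, -0.0, 1.57]
wrist_force: [-0.6, 0.1, -3.2]
grip_width: 0.689
gripper_force: 54.4
```

Call:
drive_tool(commands=[[-0.01, -0.04, 0, 0, 0, 0], [-0.03, -0.1, 0, 0, 0, 0], [-0.06, -0.2, 0, 0, 0, 0], [-0.09, -0.3, 0, 0, 0, 0], [-0.12, -0.4, 0, 0, 0, 0], [-0.14, -0.5, 0, 0, 0, 0], [-0.17, -0.6, 0, 0, 0, 0], [-0.2, -0.7, 0, 0, 0, 0], [-0.23, -0.8, 0, 0, 0, 0], [-0.26, -0.9, 0, 0, 0, 0]])

```text
time_s: 55.8
eef_pos: [0.6194, 0.1307, 0.2498]
orientation: [3.142, -0.0, 1.57]
wrist_force: [-1.0, 0.4, -4.1]
grip_width: 0.691
gripper_force: 54.4
```

Call:
drive_tool(commands=[[-0.03, -0.09, 0, 0, 0, 0], [-0.05, -0.18, 0, 0, 0, 0], [-0.08, -0.27, 0, 0, 0, 0], [-0.1, -0.36, 0, 0, 0, 0], [-0.13, -0.45, 0, 0, 0, 0], [-0.16, -0.54, 0, 0, 0, 0], [-0.18, -0.63, 0, 0, 0, 0], [-0.21, -0.72, 0, 0, 0, 0], [-0.23, -0.81, 0, 0, 0, 0], [-0.26, -0.9, 0, 0, 0, 0]])

```text
time_s: 57.05
eef_pos: [0.5935, 0.0407, 0.2498]
orientation: [3.142, 0.0, 1.57]
wrist_force: [-0.2, 0.3, -3.7]
grip_width: 0.692
gripper_force: 54.4
```

Call:
drive_tool(commands=[[-0.03, -0.09, 0, 0, 0, 0], [-0.05, -0.18, 0, 0, 0, 0], [-0.08, -0.27, 0, 0, 0, 0], [-0.1, -0.36, 0, 0, 0, 0], [-0.13, -0.45, 0, 0, 0, 0], [-0.16, -0.54, 0, 0, 0, 0], [-0.18, -0.63, 0, 0, 0, 0], [-0.21, -0.72, 0, 0, 0, 0], [-0.23, -0.81, 0, 0, 0, 0], [-0.26, -0.9, 0, 0, 0, 0]])

```text
time_s: 58.3
eef_pos: [0.5675, -0.0493, 0.2498]
orientation: [3.142, 0.0, 1.57]
wrist_force: [0.5, 0.0, -2.4]
grip_width: 0.693
gripper_force: 54.4
```

Call:
drive_tool(commands=[[-0.03, -0.09, 0, 0, 0, 0], [-0.05, -0.18, 0, 0, 0, 0], [-0.08, -0.27, 0, 0, 0, 0], [-0.1, -0.36, 0, 0, 0, 0], [-0.13, -0.45, 0, 0, 0, 0], [-0.16, -0.54, 0, 0, 0, 0], [-0.18, -0.63, 0, 0, 0, 0], [-0.21, -0.72, 0, 0, 0, 0], [-0.23, -0.81, 0, 0, 0, 0], [-0.26, -0.9, 0, 0, 0, 0]])

```text
time_s: 59.55
eef_pos: [0.5415, -0.1393, 0.2498]
orientation: [3.142, 0.0, 1.57]
wrist_force: [1.0, 0.9, -3.2]
grip_width: 0.694
gripper_force: 54.4
```

Call:
drive_tool(commands=[[-0.03, -0.09, 0, 0, 0, 0], [-0.05, -0.18, 0, 0, 0, 0], [-0.08, -0.27, 0, 0, 0, 0], [-0.1, -0.36, 0, 0, 0, 0], [-0.13, -0.45, 0, 0, 0, 0], [-0.16, -0.54, 0, 0, 0, 0], [-0.18, -0.63, 0, 0, 0, 0], [-0.21, -0.72, 0, 0, 0, 0], [-0.23, -0.81, 0, 0, 0, 0], [-0.26, -0.9, 0, 0, 0, 0]])

```text
time_s: 60.8
eef_pos: [0.5155, -0.2293, 0.2498]
orientation: [-3.142, -0.0, 1.571]
wrist_force: [-0.4, 0.5, -3.6]
grip_width: 0.686
gripper_force: 54.4
```

Call:
drive_tool(commands=[[-0.03, -0.12, 0, 0, 0, 0], [-0.06, -0.24, 0, 0, 0, 0], [-0.09, -0.36, 0, 0, 0, 0], [-0.12, -0.48, 0, 0, 0, 0], [-0.15, -0.6, 0, 0, 0, 0], [-0.18, -0.72, 0, 0, 0, 0], [-0.22, -0.84, 0, 0, 0, 0], [-0.26, -0.93, 0, 0, 0, 0], [-0.26, -0.93, 0, 0, 0, 0], [-0.26, -0.93, 0, 0, 0, 0]])

```text
time_s: 62.05
eef_pos: [0.4897, -0.3215, 0.2498]
orientation: [3.142, -0.0, 1.57]
wrist_force: [0.4, 0.3, -3.1]
grip_width: 0.689
gripper_force: 54.4
```

Call:
drive_tool(commands=[[0, 0, -0.1, 0, 0, 0], [0, 0, -0.2, 0, 0, 0], [0, 0, -0.3, 0, 0, 0], [0, 0, -0.4, 0, 0, 0], [0, 0, -0.5, 0, 0, 0], [0, 0, -0.6, 0, 0, 0], [0, 0, -0.7, 0, 0, 0], [0, 0, -0.8, 0, 0, 0], [0, 0, -0.9, 0, 0, 0], [0, 0, -1.0, 0, 0, 0]])

```text
time_s: 63.3
eef_pos: [0.4896, -0.3217, 0.1491]
orientation: [3.142, 0.0, 1.57]
wrist_force: [0.0, -0.4, -3.1]
grip_width: 0.695
gripper_force: 54.4
```

Call:
drive_tool(commands=[[0, 0, -0.15, 0, 0, 0], [0, 0, -0.3, 0, 0, 0], [0, 0, -0.45, 0, 0, 0], [0, 0, -0.6, 0, 0, 0], [0, 0, -0.7, 0, 0, 0], [0, 0, -0.8, 0, 0, 0], [0, 0, -0.87, 0, 0, 0], [0, 0, -0.91, 0, 0, 0], [0, 0, -0.94, 0, 0, 0], [0, 0, -0.94, 0, 0, 0]])

```text
time_s: 64.55
eef_pos: [0.4896, -0.3217, 0.0558]
orientation: [3.142, 0.0, 1.57]
wrist_force: [-0.7, 0.1, -2.8]
grip_width: 0.687
gripper_force: 54.4
```

Call:
drive_tool(commands=[[0, 0, 0, 0, 0, 0], [0, 0, 0, 0, 0, 0], [0, 0, 0, 0, 0, 0], [0, 0, 0, 0, 0, 0], [0, 0, 0, 0, 0, 0], [0, 0, 0, 0, 0, 0], [0, 0, 0.1, 0, 0, 0], [0, 0, 0.2, 0, 0, 0], [0, 0, 0.35, 0, 0, 0], [0, 0, 0.5, 0, 0, 0]], claw=-1)

```text
time_s: 65.8
eef_pos: [0.4899, -0.3219, 0.1074]
orientation: [3.141, 0.001, 1.57]
wrist_force: [-1.0, -0.2, 0.7]
grip_width: 1.002
gripper_force: 0.0
```

Call:
drive_tool(commands=[[0.02, 0, 0.15, 0, 0, 0], [0.04, 0, 0.3, 0, 0, 0], [0.06, 0.1, 0.45, 0, 0, 0], [0.1, 0.2, 0.6, 0, 0, 0], [0.2, 0.3, 0.7, 0, 0, 0], [0.3, 0.4, 0.75, 0, 0, 0], [0.4, 0.5, 0.8, 0, 0, 0], [0.5, 0.6, 0.8, 0, 0, 0], [0.6, 0.6, 0.8, 0, 0, 0], [0.7, 0.6, 0.8, 0, 0, 0]])

```text
time_s: 67.05
eef_pos: [0.5601, -0.2617, 0.1853]
orientation: [-3.141, -0.0, 1.571]
wrist_force: [-0.5, -0.4, 0.1]
grip_width: 1.003
gripper_force: 0.0
```

```bash
python3 chk.py
python3 - <<'E'
from m import *
d=snap("side");save(d,"s4");P=cloud(d)
d=snap("top");P=cloud(d);q=P[region(P,(.4,.58),(-.39,-.26),(.06,.09))];print(circ(q),q[:,2].mean(),len(q))
E
```

```text
[ 0.56011657 -0.26167919  0.18530869]
side lid top z 0.113 (array([0.6337, 0.0228]), 0.1386) 1027
top lid top z 0.1146 (array([0.6366, 0.0333]), 0.1413) 3415
handle [0.6591 0.0198 0.161 ] ((0.6604902744293213, 0.019584666937589645), (0.0246641356498003, 0.11937564611434937), 49.36268615722656)
red mean [nan nan nan] circ [0. 0.] 0.0 0
yel mean [0.3948 0.2127 0.0703] circ [0.3948 0.2131] 0.0297 259
terr mean [ 0.6102 -0.2285  0.0701] circ [ 0.6098 -0.2291] 0.0298 240
(array([ 0.4907, -0.3214]), 0.0301) 0.07466656553908942 218m.py:10: RuntimeWarning: Mean of empty slice.
  print(n,"mean",c.mean(0).round(4),"circ",*circ(c),len(c))
  ret = um.true_divide(
```

View pics/s4.png

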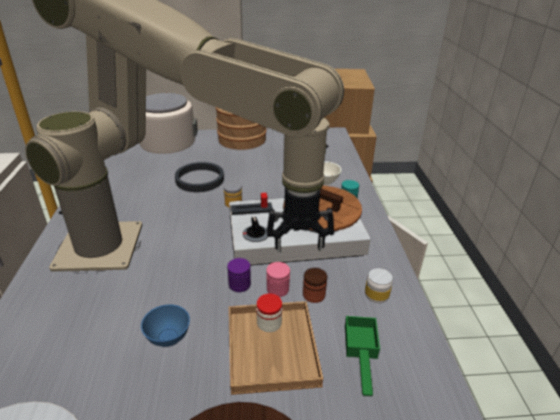

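Call:
drive_tool(commands=[[0.1, 0.05, 0, 0, 0, -0.05], [0.2, 0.1, 0, 0, 0, -0.1], [0.3, 0.15, 0, 0, 0, -0.15], [0.4, 0.2, 0, 0, 0, -0.2], [0.5, 0.25, 0, 0, 0, -0.25], [0.5, 0.33, 0, 0, 0, -0.3], [0.5, 0.33, 0, 0, 0, -0.35], [0.5, 0.33, 0, 0, 0, -0.4], [0.5, 0.33, 0, 0, 0, -0.45], [0.5, 0.33, 0, 0, 0, -0.5]])

```text
time_s: 68.5
eef_pos: [0.6092, -0.2291, 0.1857]
orientation: [-3.142, 0.0, -0.006]
wrist_force: [0.1, -0.3, 0.6]
grip_width: 1.004
gripper_force: 0.0
```

Call:
drive_tool(commands=[[0, 0, 0, 0, 0, 0], [0, 0, 0, 0, 0, 0], [0, 0, 0, 0, 0, 0], [0, 0, -0.05, 0, 0, 0], [0, 0, -0.1, 0, 0, 0], [0, 0, -0.15, 0, 0, 0], [0, 0, -0.15, 0, 0, 0], [0, 0, -0.15, 0, 0, 0], [0, 0, -0.15, 0, 0, 0], [0, 0, -0.15, 0, 0, 0]])

```text
time_s: 69.75
eef_pos: [0.6097, -0.2287, 0.171]
orientation: [3.141, -0.0, -0.0]
wrist_force: [-0.1, 0.4, -0.3]
grip_width: 1.001
gripper_force: 0.0
```

```bash
python3 j.py .61 -.229
```

```text
[ 0.60973231 -0.22873347  0.17104229]
w mean [ 0.612  -0.2288  0.0687] circ [ 0.6099 -0.2287] 0.0301 5355
t mean [ 0.6003 -0.2423  0.07  ] circ [ 0.601  -0.2385] 0.0227 80
```

Centred. Descend to 0.05, close, lift.

Call:
drive_tool(commands=[[0, 0, -0.1, 0, 0, 0], [0, 0, -0.2, 0, 0, 0], [0, 0, -0.3, 0, 0, 0], [0, 0, -0.4, 0, 0, 0], [0, 0, -0.5, 0, 0, 0], [0, 0, -0.6, 0, 0, 0], [0, 0, -0.7, 0, 0, 0], [0, 0, -0.8, 0, 0, 0], [0, 0, -0.9, 0, 0, 0], [0, 0, -1.0, 0, 0, 0]])

```text
time_s: 71.1
eef_pos: [0.6096, -0.2287, 0.0702]
orientation: [3.142, -0.0, -0.0]
wrist_force: [-0.4, -0.3, 0.5]
grip_width: 0.998
gripper_force: 0.0
```

Call:
drive_tool(commands=[[0, 0, -0.1, 0, 0, 0], [0, 0, -0.2, 0, 0, 0], [0, 0, -0.21, 0, 0, 0], [0, 0, -0.21, 0, 0, 0], [0, 0, -0.21, 0, 0, 0], [0, 0, -0.21, 0, 0, 0], [0, 0, -0.21, 0, 0, 0], [0, 0, -0.21, 0, 0, 0], [0, 0, -0.21, 0, 0, 0], [0, 0, -0.21, 0, 0, 0]])

```text
time_s: 72.35
eef_pos: [0.6096, -0.2287, 0.0498]
orientation: [-3.142, 0.0, -0.0]
wrist_force: [-0.3, -0.2, -0.3]
grip_width: 0.998
gripper_force: 0.0
```

Call:
drive_tool(commands=[[0, 0, 0, 0, 0, 0], [0, 0, 0, 0, 0, 0], [0, 0, 0, 0, 0, 0], [0, 0, 0, 0, 0, 0], [0, 0, 0, 0, 0, 0], [0, 0, 0, 0, 0, 0], [0, 0, 0, 0, 0, 0], [0, 0, 0, 0, 0, 0], [0, 0, 0, 0, 0, 0], [0, 0, 0, 0, 0, 0]], claw=1)

```text
time_s: 73.6
eef_pos: [0.6098, -0.2288, 0.05]
orientation: [3.141, -0.001, -0.0]
wrist_force: [0.5, -1.9, 4.1]
grip_width: 0.693
gripper_force: 54.3
```

Call:
drive_tool(commands=[[0, 0, 0.05, 0, 0, 0], [0, 0, 0.1, 0, 0, 0], [0, 0, 0.2, 0, 0, 0], [0, 0, 0.3, 0, 0, 0], [0, 0, 0.4, 0, 0, 0], [0, 0, 0.5, 0, 0, 0], [0, 0, 0.6, 0, 0, 0], [0, 0, 0.7, 0, 0, 0], [0, 0, 0.85, 0, 0, 0], [0, 0, 1.0, 0, 0, 0]])

```text
time_s: 74.85
eef_pos: [0.6097, -0.2287, 0.151]
orientation: [3.141, -0.0, -0.0]
wrist_force: [0.6, -0.1, -1.6]
grip_width: 0.69
gripper_force: 54.0
```

Call:
drive_tool(commands=[[0, -0.05, 0.05, 0, 0, 0.02], [0, -0.12, 0.1, 0, 0, 0.05], [-0.05, -0.2, 0.15, 0, 0, 0.08], [-0.1, -0.28, 0.2, 0, 0, 0.11], [-0.15, -0.36, 0.25, 0, 0, 0.14], [-0.2, -0.44, 0.3, 0, 0, 0.17], [-0.25, -0.52, 0.3, 0, 0, 0.2], [-0.3, -0.6, 0.3, 0, 0, 0.23], [-0.35, -0.68, 0.3, 0, 0, 0.26], [-0.4, -0.75, 0.3, 0, 0, 0.29]])

```text
time_s: 76.1
eef_pos: [0.5695, -0.3041, 0.1807]
orientation: [3.141, -0.0, 0.914]
wrist_force: [0.7, -0.1, -1.8]
grip_width: 0.694
gripper_force: 53.9
```

Call:
drive_tool(commands=[[-0.05, -0.08, 0, 0, 0, 0.03], [-0.1, -0.16, 0, 0, 0, 0.06], [-0.15, -0.24, 0, 0, 0, 0.09], [-0.2, -0.32, 0, 0, 0, 0.12], [-0.25, -0.4, 0, 0, 0, 0.15], [-0.3, -0.48, 0, 0, 0, 0.18], [-0.35, -0.56, 0, 0, 0, 0.21], [-0.4, -0.64, 0, 0, 0, 0.21], [-0.4, -0.7, 0, 0, 0, 0.21], [-0.4, -0.75, 0, 0, 0, 0.21]])

```text
time_s: 77.35
eef_pos: [0.5297, -0.379, 0.18]
orientation: [3.141, 0.0, 1.569]
wrist_force: [-0.2, 0.5, -2.2]
grip_width: 0.687
gripper_force: 54.0
```

Call:
drive_tool(commands=[[-0.05, -0.1, 0, 0, 0, 0], [-0.1, -0.2, 0, 0, 0, 0], [-0.15, -0.3, 0, 0, 0, 0], [-0.2, -0.4, 0, 0, 0, 0], [-0.25, -0.5, 0, 0, 0, 0], [-0.3, -0.6, 0, 0, 0, 0], [-0.34, -0.68, 0, 0, 0, 0], [-0.34, -0.75, 0, 0, 0, 0], [-0.34, -0.75, 0, 0, 0, 0], [-0.34, -0.75, 0, 0, 0, 0]])

```text
time_s: 78.6
eef_pos: [0.4958, -0.4534, 0.1797]
orientation: [-3.142, -0.0, 1.571]
wrist_force: [0.3, 0.4, -1.4]
grip_width: 0.693
gripper_force: 54.1
```

Call:
drive_tool(commands=[[0, 0, -0.1, 0, 0, 0], [0, 0, -0.2, 0, 0, 0], [0, 0, -0.3, 0, 0, 0], [0, 0, -0.4, 0, 0, 0], [0, 0, -0.5, 0, 0, 0], [0, 0, -0.6, 0, 0, 0], [0, 0, -0.7, 0, 0, 0], [0, 0, -0.7, 0, 0, 0], [0, 0, -0.7, 0, 0, 0], [0, 0, -0.7, 0, 0, 0]])

```text
time_s: 79.85
eef_pos: [0.4959, -0.454, 0.1105]
orientation: [3.141, 0.001, 1.57]
wrist_force: [-0.0, 0.0, -2.5]
grip_width: 0.693
gripper_force: 54.1
```

Call:
drive_tool(commands=[[0, 0, -0.1, 0, 0, 0], [0, 0, -0.2, 0, 0, 0], [0, 0, -0.3, 0, 0, 0], [0, 0, -0.38, 0, 0, 0], [0, 0, -0.45, 0, 0, 0], [0, 0, -0.5, 0, 0, 0], [0, 0, -0.53, 0, 0, 0], [0, 0, -0.545, 0, 0, 0], [0, 0, -0.545, 0, 0, 0], [0, 0, -0.545, 0, 0, 0]])

```text
time_s: 81.1
eef_pos: [0.4957, -0.4539, 0.0556]
orientation: [3.141, 0.0, 1.57]
wrist_force: [-0.6, -0.3, -1.7]
grip_width: 0.69
gripper_force: 54.1
```

Call:
drive_tool(commands=[[0, 0, 0, 0, 0, 0], [0, 0, 0, 0, 0, 0], [0, 0, 0, 0, 0, 0], [0, 0, 0, 0, 0, 0], [0, 0, 0, 0, 0, 0], [0, 0, 0, 0, 0, 0], [0, 0, 0.1, 0, 0, 0], [0, 0, 0.2, 0, 0, 0], [0, 0, 0.35, 0, 0, 0], [0, 0, 0.5, 0, 0, 0]], claw=-1)

```text
time_s: 82.35
eef_pos: [0.4959, -0.454, 0.107]
orientation: [3.141, 0.001, 1.57]
wrist_force: [0.4, 0.5, 0.6]
grip_width: 1.006
gripper_force: 0.0
```

Call:
drive_tool(commands=[[0, 0, 0.15, 0, 0, 0], [0, 0, 0.3, 0, 0, 0], [0, 0.1, 0.45, 0, 0, 0], [0, 0.2, 0.6, 0, 0, 0], [0, 0.3, 0.75, 0, 0, 0], [0, 0.4, 0.9, 0, 0, 0], [0, 0.5, 0.95, 0, 0, 0], [0, 0.6, 0.95, 0, 0, 0], [0, 0.7, 0.95, 0, 0, 0], [0, 0.8, 0.95, 0, 0, 0]])

```text
time_s: 83.6
eef_pos: [0.4953, -0.3727, 0.1994]
orientation: [-3.141, -0.001, 1.57]
wrist_force: [0.4, -0.1, 0.5]
grip_width: 1.001
gripper_force: 0.0
```

Call:
drive_tool(commands=[[0, 0.1, 0, 0, 0, 0], [0, 0.2, 0, 0, 0, 0], [0, 0.3, 0, 0, 0, 0], [0, 0.4, 0, 0, 0, 0], [0, 0.5, 0, 0, 0, 0], [0, 0.6, 0, 0, 0, 0], [0, 0.7, 0, 0, 0, 0], [0, 0.8, 0, 0, 0, 0], [0, 0.9, 0, 0, 0, 0], [0, 1.0, 0, 0, 0, 0]])

```text
time_s: 84.85
eef_pos: [0.4956, -0.273, 0.2003]
orientation: [3.142, -0.0, 1.571]
wrist_force: [-0.1, 0.3, -0.2]
grip_width: 1.0
gripper_force: 0.0
```

Call:
drive_tool(commands=[[0, 0.1, 0, 0, 0, 0], [0, 0.2, 0, 0, 0, 0], [0, 0.3, 0, 0, 0, 0], [0, 0.4, 0, 0, 0, 0], [0, 0.5, 0, 0, 0, 0], [0, 0.6, 0, 0, 0, 0], [0, 0.7, 0, 0, 0, 0], [0, 0.8, 0, 0, 0, 0], [0, 0.9, 0, 0, 0, 0], [0, 1.0, 0, 0, 0, 0]])

```text
time_s: 86.1
eef_pos: [0.4956, -0.173, 0.2003]
orientation: [3.142, 0.0, 1.57]
wrist_force: [-0.8, 0.3, 0.1]
grip_width: 0.999
gripper_force: 0.0
```

Call:
drive_tool(commands=[[0, 0.1, 0, 0, 0, 0], [0, 0.2, 0, 0, 0, 0], [0, 0.3, 0, 0, 0, 0], [0, 0.4, 0, 0, 0, 0], [0, 0.5, 0, 0, 0, 0], [0, 0.6, 0, 0, 0, 0], [0, 0.7, 0, 0, 0, 0], [0, 0.8, 0, 0, 0, 0], [0, 0.9, 0, 0, 0, 0], [0, 1.0, 0, 0, 0, 0]])

```text
time_s: 87.35
eef_pos: [0.4956, -0.073, 0.2003]
orientation: [-3.142, -0.0, 1.57]
wrist_force: [-0.4, -0.0, 0.3]
grip_width: 1.001
gripper_force: 0.0
```

Run:
```python
from m import *
print(status.observe()["eef_pos"])
d=snap("side");save(d,"s5")
d=snap("top");P=cloud(d);save(d,"t5")
for n,yl in dict(A=(-.385,-.28),C=(-.5,-.40)).items():
    q=P[region(P,(.4,.58),yl,(.06,.09))];print(n,circ(q),q[:,2].mean(),len(q))
jars(d,P,dict(yel=(.395,.213)))
```

```text
[ 0.49557803 -0.07300262  0.20027626]
A (array([ 0.4905, -0.3221]), 0.0308) 0.07462940806887013 260
C (array([ 0.4968, -0.4536]), 0.0304) 0.07388091131085145 271
yel mean [0.3947 0.2127 0.0706] circ [0.3946 0.2131] 0.0299 261
```

View pics/t5.png

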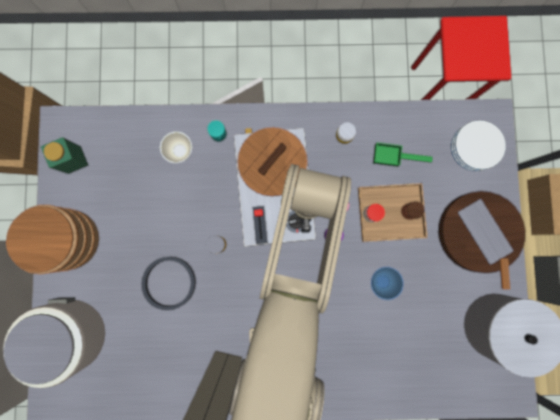

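Call:
drive_tool(commands=[[-0.03, 0.1, 0, 0, 0, 0], [-0.07, 0.19, 0, 0, 0, 0], [-0.1, 0.29, 0, 0, 0, 0], [-0.13, 0.38, 0, 0, 0, 0], [-0.17, 0.48, 0, 0, 0, 0], [-0.2, 0.57, 0, 0, 0, 0], [-0.23, 0.67, 0, 0, 0, 0], [-0.27, 0.76, 0, 0, 0, 0], [-0.3, 0.86, 0, 0, 0, 0], [-0.33, 0.95, 0, 0, 0, 0]])

```text
time_s: 88.7
eef_pos: [0.4624, 0.022, 0.2003]
orientation: [3.142, -0.0, 1.57]
wrist_force: [0.3, -0.2, 0.4]
grip_width: 1.001
gripper_force: 0.0
```

Call:
drive_tool(commands=[[-0.03, 0.1, 0, 0, 0, 0], [-0.07, 0.19, 0, 0, 0, 0], [-0.1, 0.29, 0, 0, 0, 0], [-0.13, 0.38, 0, 0, 0, 0], [-0.17, 0.48, 0, 0, 0, 0], [-0.2, 0.57, 0, 0, 0, 0], [-0.23, 0.67, 0, 0, 0, 0], [-0.27, 0.76, 0, 0, 0, 0], [-0.3, 0.86, 0, 0, 0, 0], [-0.33, 0.95, 0, 0, 0, 0]])

```text
time_s: 89.95
eef_pos: [0.4294, 0.117, 0.2003]
orientation: [-3.142, -0.0, 1.571]
wrist_force: [-0.7, 0.1, 1.2]
grip_width: 0.995
gripper_force: 0.0
```

Call:
drive_tool(commands=[[-0.05, 0.15, 0, 0, 0, 0], [-0.1, 0.3, 0, 0, 0, 0], [-0.15, 0.45, 0, 0, 0, 0], [-0.2, 0.6, 0, 0, 0, 0], [-0.25, 0.75, 0, 0, 0, 0], [-0.3, 0.86, 0, 0, 0, 0], [-0.34, 0.96, -0.1, 0, 0, 0], [-0.34, 0.96, -0.2, 0, 0, 0], [-0.34, 0.96, -0.3, 0, 0, 0], [-0.34, 0.96, -0.3, 0, 0, 0]])

```text
time_s: 91.2
eef_pos: [0.3949, 0.2116, 0.1688]
orientation: [-3.139, 0.001, 1.57]
wrist_force: [0.6, 0.4, 0.3]
grip_width: 1.001
gripper_force: 0.0
```

```bash
python3 j.py .395 .213
```

```text
[0.39489075 0.21161224 0.16878642]
w mean [0.3934 0.2171 0.0687] circ [0.3935 0.2151] 0.03 5517
t mean [0.401  0.1941 0.0703] circ [0.3998 0.199 ] 0.0246 65
```

Call:
drive_tool(commands=[[-0.01, 0.01, -0.1, 0, 0, 0], [-0.01, 0.01, -0.2, 0, 0, 0], [-0.01, 0.01, -0.3, 0, 0, 0], [-0.01, 0.01, -0.4, 0, 0, 0], [-0.01, 0.01, -0.5, 0, 0, 0], [-0.01, 0.01, -0.6, 0, 0, 0], [-0.01, 0.01, -0.7, 0, 0, 0], [-0.01, 0.01, -0.8, 0, 0, 0], [-0.01, 0.01, -0.9, 0, 0, 0], [-0.01, 0.01, -1.0, 0, 0, 0]])

```text
time_s: 92.55
eef_pos: [0.3946, 0.2133, 0.0696]
orientation: [-3.142, -0.0, 1.57]
wrist_force: [1.3, -0.0, -1.1]
grip_width: 0.997
gripper_force: 0.0
```

Call:
drive_tool(commands=[[0, 0, -0.1, 0, 0, 0], [0, 0, -0.2, 0, 0, 0], [0, 0, -0.2, 0, 0, 0], [0, 0, -0.2, 0, 0, 0], [0, 0, -0.2, 0, 0, 0], [0, 0, -0.2, 0, 0, 0], [0, 0, -0.2, 0, 0, 0], [0, 0, -0.2, 0, 0, 0], [0, 0, -0.2, 0, 0, 0], [0, 0, -0.2, 0, 0, 0]])

```text
time_s: 93.8
eef_pos: [0.3946, 0.2133, 0.0503]
orientation: [-3.142, 0.0, 1.571]
wrist_force: [-0.2, 0.7, -0.6]
grip_width: 1.0
gripper_force: 0.0
```

Call:
drive_tool(commands=[[0, 0, 0, 0, 0, 0], [0, 0, 0, 0, 0, 0], [0, 0, 0, 0, 0, 0], [0, 0, 0, 0, 0, 0], [0, 0, 0, 0, 0, 0], [0, 0, 0, 0, 0, 0], [0, 0, 0, 0, 0, 0], [0, 0, 0, 0, 0, 0], [0, 0, 0, 0, 0, 0], [0, 0, 0, 0, 0, 0]], claw=1)

```text
time_s: 95.05
eef_pos: [0.3948, 0.2135, 0.0506]
orientation: [3.141, -0.0, 1.57]
wrist_force: [-0.8, 0.5, 6.0]
grip_width: 0.692
gripper_force: 54.2
```

Call:
drive_tool(commands=[[0, 0, 0.05, 0, 0, 0], [0, 0, 0.1, 0, 0, 0], [0, 0, 0.2, 0, 0, 0], [0, 0, 0.3, 0, 0, 0], [0, 0, 0.4, 0, 0, 0], [0, 0, 0.5, 0, 0, 0], [0, 0, 0.6, 0, 0, 0], [0, 0, 0.7, 0, 0, 0], [0, 0, 0.85, 0, 0, 0], [0, 0, 1.0, 0, 0, 0]])

```text
time_s: 96.3
eef_pos: [0.3946, 0.2134, 0.1514]
orientation: [3.141, -0.0, 1.57]
wrist_force: [-0.5, -0.7, -2.3]
grip_width: 0.691
gripper_force: 54.1
```

Call:
drive_tool(commands=[[0, 0, 0.15, 0, 0, 0], [0, 0, 0.3, 0, 0, 0], [0, 0, 0.4, 0, 0, 0], [0, 0, 0.5, 0, 0, 0], [0, 0, 0.6, 0, 0, 0], [0, 0, 0.7, 0, 0, 0], [0, 0, 0.75, 0, 0, 0], [0, 0, 0.8, 0, 0, 0], [0, 0, 0.8, 0, 0, 0], [0, 0, 0.8, 0, 0, 0]])

```text
time_s: 97.55
eef_pos: [0.3944, 0.2132, 0.2299]
orientation: [-3.141, 0.0, 1.57]
wrist_force: [0.2, 0.3, -2.2]
grip_width: 0.691
gripper_force: 54.1
```

Call:
drive_tool(commands=[[0, -0.04, 0, 0, 0, 0], [0.01, -0.1, 0, 0, 0, 0], [0.02, -0.18, 0, 0, 0, 0], [0.04, -0.28, 0, 0, 0, 0], [0.05, -0.38, 0, 0, 0, 0], [0.06, -0.48, 0, 0, 0, 0], [0.08, -0.58, 0, 0, 0, 0], [0.09, -0.68, 0, 0, 0, 0], [0.1, -0.78, 0, 0, 0, 0], [0.11, -0.88, 0, 0, 0, 0]])

```text
time_s: 98.8
eef_pos: [0.4057, 0.1247, 0.2303]
orientation: [3.142, -0.0, 1.57]
wrist_force: [0.2, -0.6, -2.0]
grip_width: 0.694
gripper_force: 54.1
```

Call:
drive_tool(commands=[[0.01, -0.1, 0, 0, 0, 0], [0.02, -0.2, 0, 0, 0, 0], [0.04, -0.3, 0, 0, 0, 0], [0.05, -0.4, 0, 0, 0, 0], [0.06, -0.5, 0, 0, 0, 0], [0.07, -0.6, 0, 0, 0, 0], [0.08, -0.7, 0, 0, 0, 0], [0.1, -0.8, 0, 0, 0, 0], [0.11, -0.9, 0, 0, 0, 0], [0.12, -1.0, 0, 0, 0, 0]])

```text
time_s: 100.05
eef_pos: [0.4177, 0.0246, 0.2303]
orientation: [-3.141, -0.0, 1.57]
wrist_force: [-0.1, -0.6, -3.1]
grip_width: 0.688
gripper_force: 54.1
```

Call:
drive_tool(commands=[[0.01, -0.1, 0, 0, 0, 0], [0.02, -0.2, 0, 0, 0, 0], [0.04, -0.3, 0, 0, 0, 0], [0.05, -0.4, 0, 0, 0, 0], [0.06, -0.5, 0, 0, 0, 0], [0.07, -0.6, 0, 0, 0, 0], [0.08, -0.7, 0, 0, 0, 0], [0.1, -0.8, 0, 0, 0, 0], [0.11, -0.9, 0, 0, 0, 0], [0.12, -1.0, 0, 0, 0, 0]])

```text
time_s: 101.3
eef_pos: [0.4297, -0.0753, 0.2303]
orientation: [-3.142, -0.0, 1.571]
wrist_force: [0.0, -0.2, -1.4]
grip_width: 0.691
gripper_force: 54.1
```

Call:
drive_tool(commands=[[0.01, -0.1, 0, 0, 0, 0], [0.02, -0.2, 0, 0, 0, 0], [0.04, -0.3, 0, 0, 0, 0], [0.05, -0.4, 0, 0, 0, 0], [0.06, -0.5, 0, 0, 0, 0], [0.07, -0.6, 0, 0, 0, 0], [0.08, -0.7, 0, 0, 0, 0], [0.1, -0.8, 0, 0, 0, 0], [0.11, -0.9, 0, 0, 0, 0], [0.12, -1.0, 0, 0, 0, 0]])

```text
time_s: 102.55
eef_pos: [0.4417, -0.1753, 0.2303]
orientation: [-3.142, -0.0, 1.57]
wrist_force: [0.6, -0.0, -1.3]
grip_width: 0.691
gripper_force: 54.1
```

Call:
drive_tool(commands=[[0.01, -0.1, 0, 0, 0, 0], [0.02, -0.2, 0, 0, 0, 0], [0.04, -0.3, 0, 0, 0, 0], [0.05, -0.4, 0, 0, 0, 0], [0.06, -0.5, 0, 0, 0, 0], [0.07, -0.6, 0, 0, 0, 0], [0.08, -0.7, 0, 0, 0, 0], [0.1, -0.8, 0, 0, 0, 0], [0.11, -0.9, 0, 0, 0, 0], [0.12, -1.0, 0, 0, 0, 0]])

```text
time_s: 103.8
eef_pos: [0.4537, -0.2753, 0.2303]
orientation: [-3.142, -0.0, 1.57]
wrist_force: [0.5, 0.6, -1.4]
grip_width: 0.69
gripper_force: 54.1
```

Call:
drive_tool(commands=[[0.02, -0.1, 0, 0, 0, 0], [0.04, -0.2, 0, 0, 0, 0], [0.06, -0.3, 0, 0, 0, 0], [0.08, -0.4, 0, 0, 0, 0], [0.1, -0.5, 0, 0, 0, 0], [0.12, -0.6, 0, 0, 0, 0], [0.14, -0.7, 0, 0, 0, 0], [0.16, -0.8, 0, 0, 0, 0], [0.18, -0.87, 0, 0, 0, 0], [0.2, -0.9, 0, 0, 0, 0]])

```text
time_s: 105.05
eef_pos: [0.4737, -0.3651, 0.2302]
orientation: [-3.142, -0.0, 1.57]
wrist_force: [-0.1, -0.2, -3.1]
grip_width: 0.688
gripper_force: 54.1
```

Run:
```python
from m import *
s=status.observe();print(s["eef_pos"],s["grip_width"])
d=snap("wrist");P=cloud(d)
for n,yl in dict(A=(-.385,-.28),C=(-.5,-.40)).items():
    q=P[region(P,(.4,.58),yl,(.06,.09))];print(n,circ(q),len(q))
```

```text
[ 0.47368511 -0.36510716  0.2302174 ] 0.6878640319854479
A (array([ 0.4898, -0.321 ]), 0.0301) 4177
C (array([0., 0.]), 0.0) 0
```

Call:
drive_tool(commands=[[0, -0.1, 0, 0, 0, 0], [0, -0.2, 0, 0, 0, 0], [0, -0.23, -0.1, 0, 0, 0], [0, -0.23, -0.2, 0, 0, 0], [0, -0.23, -0.3, 0, 0, 0], [0, -0.23, -0.4, 0, 0, 0], [0, -0.23, -0.5, 0, 0, 0], [0, -0.23, -0.6, 0, 0, 0], [0, -0.23, -0.7, 0, 0, 0], [0, -0.23, -0.8, 0, 0, 0]])

```text
time_s: 106.35
eef_pos: [0.4736, -0.3877, 0.1497]
orientation: [3.142, 0.0, 1.57]
wrist_force: [-0.4, 0.4, -2.8]
grip_width: 0.693
gripper_force: 54.1
```

Call:
drive_tool(commands=[[0, 0, -0.15, 0, 0, 0], [0, 0, -0.3, 0, 0, 0], [0, 0, -0.45, 0, 0, 0], [0, 0, -0.6, 0, 0, 0], [0, 0, -0.7, 0, 0, 0], [0, 0, -0.8, 0, 0, 0], [0, 0, -0.87, 0, 0, 0], [0, 0, -0.91, 0, 0, 0], [0, 0, -0.945, 0, 0, 0], [0, 0, -0.945, 0, 0, 0]])

```text
time_s: 107.6
eef_pos: [0.4738, -0.3879, 0.056]
orientation: [3.141, 0.0, 1.57]
wrist_force: [0.3, -0.4, -2.4]
grip_width: 0.691
gripper_force: 54.2
```

Call:
drive_tool(commands=[[0, 0, 0, 0, 0, 0], [0, 0, 0, 0, 0, 0], [0, 0, 0, 0, 0, 0], [0, 0, 0, 0, 0, 0], [0, 0, 0, 0, 0, 0], [0, 0, 0, 0, 0, 0], [0, 0, 0.1, 0, 0, 0], [0, 0, 0.2, 0, 0, 0], [0, 0, 0.35, 0, 0, 0], [0, 0, 0.5, 0, 0, 0]], claw=-1)

```text
time_s: 108.85
eef_pos: [0.4739, -0.3879, 0.1074]
orientation: [3.141, 0.001, 1.57]
wrist_force: [1.5, -0.0, 0.5]
grip_width: 1.003
gripper_force: 0.0
```

Call:
drive_tool(commands=[[0, 0, 0.15, 0, 0, 0], [0, 0, 0.3, 0, 0, 0], [0, 0, 0.45, 0, 0, 0], [0, 0, 0.6, 0, 0, 0], [0, 0.1, 0.75, 0, 0, 0], [0, 0.2, 0.9, 0, 0, 0], [-0.1, 0.3, 1.0, 0, 0, 0], [-0.2, 0.4, 1.0, 0, 0, 0], [-0.3, 0.5, 1.0, 0, 0, 0], [-0.4, 0.6, 1.0, 0, 0, 0]])

```text
time_s: 110.1
eef_pos: [0.4334, -0.3266, 0.2063]
orientation: [3.142, -0.0, 1.571]
wrist_force: [-0.4, 0.7, -0.1]
grip_width: 0.998
gripper_force: 0.0
```

Call:
drive_tool(commands=[[0, 0.1, 0, 0, 0, 0], [0, 0.2, 0, 0, 0, 0], [0, 0.3, 0, 0, 0, 0], [0, 0.4, 0, 0, 0, 0], [0, 0.5, 0, 0, 0, 0], [0, 0.6, 0, 0, 0, 0], [0, 0.7, 0, 0, 0, 0], [0, 0.8, 0, 0, 0, 0], [0, 0.9, 0, 0, 0, 0], [0, 1.0, 0, 0, 0, 0]])

```text
time_s: 111.35
eef_pos: [0.4336, -0.227, 0.2058]
orientation: [3.142, 0.0, 1.57]
wrist_force: [-0.7, 0.4, -0.3]
grip_width: 0.997
gripper_force: 0.0
```

Run:
```python
from m import *
print(status.observe()["eef_pos"])
d=snap("side");save(d,"s6")
d=snap("top");P=cloud(d);C=d["color"].astype(int)
q=P[region(P,(.39,.59),(-.5,-.28),(.06,.09))];print("z",np.percentile(q[:,2],[5,50,95]).round(4))
for n,c in dict(A=(.4905,-.322),B=(.474,-.388),C=(.4968,-.4536)).items():
    p=q[np.hypot(*(q[:,:2]-c).T)<.034]; print(n,circ(p),p[:,2].mean().round(4),len(p))
m=(C[...,0]-C[...,2]>30)&region(P,(.5,.82),(-.15,.2),(.105,.125)); print("lid",P[m][:,2].mean(),circ(P[m]))
H=P[region(P,(.5,.82),(-.15,.2),(.15,.17))]; print("handle",cv2.minAreaRect(H[:,:2].astype(np.float32)))
```

```text
[ 0.43359462 -0.22701808  0.20581508]
z [0.0702 0.0747 0.0794]
A (array([0., 0.]), 0.0) nan 0
B (array([0., 0.]), 0.0) nan 0
C (array([ 0.5004, -0.4563]), 0.0297) 0.0747 138
lid 0.11459240413802117 (array([0.6351, 0.0324]), 0.1402)
handle ((0.6605988144874573, 0.01947701722383499), (0.024176908656954765, 0.1196710392832756), 49.51608657836914)<stdin>:7: RuntimeWarning: Mean of empty slice.
  ret = ret.dtype.type(ret / rcount)
```

View pics/s6.png

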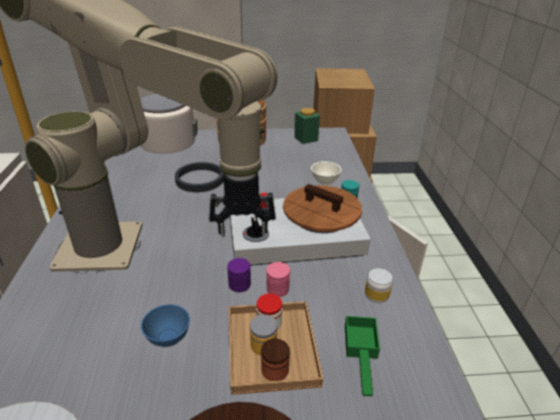

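Call:
drive_tool(commands=[[0, 0.1, 0, 0, 0, 0], [0, 0.2, 0, 0, 0, 0], [0, 0.3, 0, 0, 0, 0], [0, 0.4, 0, 0, 0, 0], [0, 0.5, 0, 0, 0, 0], [0, 0.6, 0, 0, 0, 0], [0, 0.7, 0, 0, 0, 0], [0, 0.8, 0, 0, 0, 0], [0, 0.9, 0, 0, 0, 0], [0, 1.0, 0, 0, 0, 0]])

```text
time_s: 112.7
eef_pos: [0.4336, -0.127, 0.2058]
orientation: [3.142, -0.0, 1.57]
wrist_force: [-0.7, -0.8, 0.5]
grip_width: 1.007
gripper_force: 0.0
```

Call:
drive_tool(commands=[[-0.05, 0.1, 0, 0, 0, 0], [-0.1, 0.2, 0, 0, 0, 0], [-0.15, 0.3, 0, 0, 0, 0], [-0.2, 0.4, 0, 0, 0, 0], [-0.25, 0.5, 0, 0, 0, 0], [-0.3, 0.6, 0, 0, 0, 0], [-0.3, 0.7, 0, 0, 0, 0], [-0.3, 0.8, 0, 0, 0, 0], [-0.3, 0.9, 0, 0, 0, 0], [-0.3, 1.0, 0, 0, 0, 0]])

```text
time_s: 113.95
eef_pos: [0.4037, -0.027, 0.2058]
orientation: [-3.142, -0.0, 1.571]
wrist_force: [-0.0, 0.3, -0.1]
grip_width: 1.001
gripper_force: 0.0
```

Run:
```python
from m import *
d=snap("top");P=cloud(d);C=d["color"].astype(int);save(d,"t7")
q=P[region(P,(.39,.59),(-.5,-.28),(.06,.09))]
Rt=R.from_euler("z",2.3,degrees=True).as_matrix()[:2,:2]
for n,c in dict(A=(.4905,-.322),B=(.474,-.388),C=(.4968,-.4536)).items():
    p=q[np.hypot(*(q[:,:2]-c).T)<.036]; k=circ(p); print(n,k,"tray frame",((k[0]-[.492,-.3884])@Rt).round(3),"z",np.percentile(p[:,2],[5,95]).round(4),len(p))
m=(C[...,0]-C[...,2]>30)&region(P,(.5,.82),(-.15,.2),(.105,.125)); m=cv2.morphologyEx(m.astype(np.uint8),cv2.MORPH_OPEN,np.ones((3,3)))>0;print("lid",P[m][:,2].mean(),circ(P[m]))
red=(C[...,0]>150)&(C[...,1]<90)&region(P,(.35,.6),(.02,.15),(.115,.15)); print("slide",P[red].mean(0).round(4),red.sum())
k=P[region(P,(.38,.52),(-.1,0),(.108,.125))]; print("knob",cv2.minAreaRect(k[:,:2].astype(np.float32)) if len(k)>5 else len(k))
s=snap("side");Ps=cloud(s);k=Ps[region(Ps,(.42,.51),(-.1,0),(.11,.12))]; print("knob side",cv2.minAreaRect(k[:,:2].astype(np.float32)) if len(k)>5 else len(k))
```

```text
A (array([ 0.4913, -0.3216]), 0.0305) tray frame [0.002 0.067] z [0.0687 0.0789] 265
B (array([ 0.4743, -0.3868]), 0.0305) tray frame [-0.018  0.002] z [0.07   0.0795] 267
C (array([ 0.4963, -0.4536]), 0.0305) tray frame [ 0.002 -0.065] z [0.0674 0.0792] 268
lid 0.11455925602914813 (array([0.6604, 0.02  ]), 0.1142)
slide [0.4919 0.0676 0.1248] 49
knob 0
knob side ((0.4619733691215515, -0.057668522000312805), (0.015422687865793705, 0.05148770287632942), 11.196782112121582)
```

All conditions check out: the jars are at their slots, the lid centre is within about 1.5 mm of the ring, the slide is at its stop and the knob is off.

```bash
python3 -c "
from rig import r
print(r.close_job())"
```

```text
the job is handed in; nothing more can be done
None
```

The job is handed in at about 114 s of the 208 s limit: gas knob clicked off, slide at its end stop, lid flat on the burner ring, and all three jars present (jar3 was absent) upright in the tray; no verdict was returned.

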